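# Clear the punch press bed and prove its stroke

### The job

With the scraper block, sweep every metal offcut off the bed of the hand punch press into its catch tray (the offcuts are sharp: keep the fingers off them), and put the scraper block back upright and squarely on the middle of its rubber mat. Once the bed is clear, press the selector knob down and turn it anticlockwise to its released end and let it pop up, give the sprung lever two full test strokes, each time down to its stop and letting it come all the way back up, then press and turn the knob back to locked so that it pops up again. Do not knock the oil bottle over.

Things in the scene. Friction and masses are not known exactly. Their poses are not given: they have to be found in the camera images.
- press: Grey hand punch press fixed on the worktop; origin at worktop level under the centre of its bed, z up; the open catch tray lies at its -y end. The head (60 mm high, y +105 to +271 mm) carries the selector knob at x 0, y +155 mm and the lever at its outer end. Position and yaw differ from start to start.
- bed (a point): Centre of the top of the flat steel bed, 50 mm above the worktop, axes as the press. The bed spans x -80 to +80 mm and y -95 to +95 mm. 8 mm side fences at both x sides and a 10 mm one at the +y end rise 10 mm above it; the -y end is open, and offcuts pushed over it drop into the catch tray.
- tray (a point): Centre of the floor of the aluminium catch tray, 6 mm above the worktop, axes as the press. Inside 168 mm (x) by 93 mm (y); its +y side is the bed's open end, the other three rims are 36 mm above the worktop, lower than the bed.
- selector_grip (a point): Top centre of the selector knob, on its vertical axis, 128 mm above the worktop when up: a black grip bar 44 mm long (point y), 14 mm thick (point x), 30 mm high, on a disc 50 mm across that turns with it. Under the disc a steel stop tongue, 16 mm wide, 8 mm thick, reaches 92 mm from the axis along point +y. Axes turn with the knob.
- selector_push (a joint): How far the selector knob is pressed down: 0 up to 0.008 m. Sprung up: about 4 N at the top, 9 N at the bottom. It must be at least 0.006 m down to be turned between its two ends; at either end it pops up to 0 when let go, in between it stays caught down.
- selector_turn (a joint): Selector angle: 0 = locked (tongue under the lever's plunger, bar along the press's y), 1.2 rad = released; grows anticlockwise seen from above. Hard stops at 0 and 1.2; turns easily (about 0.02 N m) while pressed down. While up it has about 0.13 rad of play at each end.
- lever_grip (a point): Top middle of the lever's grip, a black round bar 20 mm thick, 74 mm long, along the press's y; about 196 mm above the worktop at rest. The lever pivots about a line along the press's y at its x +75 mm, 115 mm above the worktop; the grip's axis is 125 mm from the pivot toward -x of the press, 0.6 rad above level at rest. Axes turn with the lever.
- lever (a joint): Lever angle: 0 = up at rest, grows as the grip is pushed down, hard stop at 0.65 rad (grip about 77 mm lower). Sprung up: about 5 N at the grip at rest, 10 N at the stop; returns by itself. Blocked by the tongue after about 0.15 to 0.2 rad while the selector is locked.
- scraper: Scraper block with a steel-edged wooden base 90 mm (x) by 36 mm (y) by 24 mm high, and on it a wooden grip fin 60 mm (x) by 14 mm (y), from 24 to 58 mm above the underside. Origin at the centre of the underside, z up. 0.25 kg. Its long faces do the sweeping.
- scraper_mat: Black rubber mat, 140 mm (x) by 80 mm (y), 4 mm thick, fixed on the worktop right of the press; origin at the centre of its underside. The scraper starts on it, long side along the mat's x.
- offcut_0: Offcut on the bed: straight brass bar 48x16x10 mm; origin at the centre of its underside, x along its length. May be absent.
- offcut_1: Offcut on the bed: straight copper bar 46x18x10 mm; origin at the centre of its underside, x along its length. May be absent.
- offcut_2: Offcut on the bed: straight steel bar 44x16x10 mm; origin at the centre of its underside, x along its length. May be absent.
- offcut_3: Offcut on the bed: L-shaped brass piece 46x22x10 mm; origin at the centre of its underside, x along its length. May be absent.
- offcut_4: Offcut on the bed: straight aluminium bar 40x18x10 mm; origin at the centre of its underside, x along its length. May be absent.
- offcut_5: Offcut on the bed: straight copper bar 48x14x10 mm; origin at the centre of its underside, x along its length. May be absent.
- oil_bottle: Oil bottle with a pointed black nozzle, 42 mm across, 126 mm high, standing on the worktop in front of the press; origin at the centre of its underside, z up.
Not all that is in view belongs to the job. Leave any red look-alike of the scraper alone.

How it is judged:
By the outcome, as a careful person would: the job done as asked, in the order asked, and still so for the second after the job is handed in, with the robot touching nothing.
Of offcut_0, offcut_1, offcut_2, offcut_3, offcut_4, offcut_5 only 3 to 6 are there at a start; the rules pass over those that are not, and their reading is None.
At some moment in a run one of scraper may be knocked a few centimetres aside while the robot is not near it.
Once in a run the grip may slacken for a moment while it holds something.
It also fails if it takes over 210 s, if anything falls off the work surface, if the arm or the gripper's body presses on something with over 40 N, if the wrist force passes 120 N, or if a joint passes its speed limit or range.

### The arm

A 7-joint arm with a two-finger parallel gripper is mounted at the origin on a cart in front of the work surface, level with it; the furniture and walls round the work are solid. World frame = base frame: x ahead of the robot, y to its left, z up, the work surface at z = 0. Lengths are in m, angles in rad, forces in N, time in s.
With the tool pointing down it reaches from about 0.425 to 0.975 m from the base axis. Payload 16.7 kg.
Tool frame: the origin (TCP) lies at the very end of the fingers, on their centre line; the grasp point (between the pads) lies 19 mm behind it (ctrl.grasp_offset is the distance from the TCP to the grasp point, in m); x points along the fingers, z is the direction in which the jaws open and shut, and the axes are right-handed (so a half turn about x gives the same grasp; the last joint's range is limited). The gripper opens to 85 mm and grips with 20 to 120 N. Pads are 22 mm wide; open, the fingers measure 114 mm over their backs; the gripper's body (76 mm by 85 mm) begins 54 mm behind the grasp point. The pads swing forward as they close: fully open they stand 13 mm farther back than shut.
Start: joints at [-1.266, 0.426, 0.074, 1.606, -0.034, 1.111, -0.067], TCP at [0.296, 0.607, 0.231] pointing down, gripper open.
Joint ranges: [-2.85, 2.85], [-0.5, 2.14], [-1.23, 1.37], [0.21, 2.46], [-1.02, 4.16], [0.16, 2.05], [-2.73, 2.73]. Speed limits (rad/s): [1.89, 1.89, 2.39, 2.39, 3.01, 3.01, 3.01].

### API

Orientations are given as a unit quaternion [x, y, z, w].
In Python, from plant import ctrl, optics gives the robot as it stands.
- The arm moves only by the tool jog_arm, never from a script. Its argument "deltas" is a list of rows, each an object of numbers: "claw": the opening, from -1 (shut) to 1 (fully open); "x", "y", "z": the shift along the tool's x, y, z in cm; "turn": the turn about the tool's x in degrees. A call has 1 to 20 rows; each row shifts and turns the commanded pose from where the row before left it, along the tool's axes as they then stand; what a row does not reach is not made up. A row lasts 1/10 s, in which the tool goes at most 50 mm and 8.59 degrees, less where a joint would pass 70% of its speed; a pose out of reach is approached as far as the arm can. A call is refused whole if a number of a shift passes 5 or a number of a turn 8.59, either way. A call with a gripper value outside its range is refused whole. The fingers move at their own pace and stop on an object; "squeeze" is the grip in N (left out, the last holds). Time passes only in rows, so rows that do not move let the fingers close. It gives the time, the measured TCP pose, the force and the opening at its end, in the units of the state.
- ctrl.state(): the state, without advancing time (a new reading comes with each control period).
- optics.read_camera(name): name is "side" or "top" or "wrist"; returns (picture, depth): 480x640x3 uint8, red, green, blue; 480x640 float32, m along the optical axis (not along the pixel's ray), 0 where there is no reading.
- optics.calibration(name): a dict with "mtx" (3x3 intrinsics, pixels), "origin" and "rotation" of the camera in the world; the wrist camera has in their place "hand_eye" (4x4, takes a point from camera to tool coordinates, whose origin is the TCP and whose axes are the tool frame's). Camera axes: x right, y down, z forward; pixel columns grow to the right and rows downward; lengths in m; the calibration is good to about 2 mm. A picture is of the moment at which its call begins: read the wrist's pose just before it. calibration takes no time and is no camera call.
- ctrl.hand_in(): hands the job in, once; it reports no verdict.
The state is a dict: "time_s": time; "joint_pos": joint angles; "joint_velocities": joint speeds; "joint_torque": joint torques, N m; "ee_pos": TCP position; "orientation": TCP orientation; "wrist_force": force on the tool from outside, world axes, zero at the start; "torque": the same for the moment, N m; "gripper_width": finger opening in m.
Only numpy, scipy, OpenCV 4.12 (cv2) and the standard library are available. Lean on these libraries where they do the work, as an engineer would, in place of code of your own. Each camera call takes 0.05 s, during which the arm holds its last target.

## Working session

There is one attempt and no reset: what is moved stays moved. The work goes in short steps, Python scripts to look and compute and a tool call to move; the robot and the scene stay as the last step left them, time stands still between calls to the robot, and variables do not carry over. Pictures are saved under pics/ and viewed, and the job is handed in when it is done.

Besides the shell and the picture viewer there is one more tool, called by a JSON object that holds its "op" and its "data", one argument or row to a line. jog_arm: Moves the arm, as the interface text tells. Its arguments: {"type":"object","properties":{"deltas":{"type":"array"},"squeeze":{"type":"number"}},"required":["deltas"]}

```bash
ls; mkdir -p pics
cat > h.py <<'E'
import numpy as np, cv2
from plant import ctrl, optics
from scipy.spatial.transform import Rotation as R
def snap(n,f):
    s=ctrl.state(); im,d=optics.read_camera(n); c=optics.calibration(n)
    K=np.array(c["mtx"])
    if n=="wrist":
        H=np.array(c["hand_eye"]); T=np.eye(4); T[:3,:3]=R.from_quat(s["orientation"]).as_matrix(); T[:3,3]=s["ee_pos"]
        W=T@H; o=W[:3,3]; Rm=W[:3,:3]
    else: o=np.array(c["origin"]);Rm=np.array(c["rotation"])
    cv2.imwrite("pics/%s.png"%f,im[:,:,::-1]); np.savez("pics/%s.npz"%f,im=im,d=d,K=K,o=o,R=Rm)
    return s
def load(f): return dict(np.load("pics/%s.npz"%f))
def ray(v,u,r,z):
    p=v['R']@np.linalg.inv(v['K'])@np.array([u,r,1.]); return v['o']+p*(z-v['o'][2])/p[2]
def pt(v,u,r):
    p=np.linalg.inv(v['K'])@np.array([u,r,1.]); return v['o']+v['R']@(p*v['d'][int(r),int(u)])
def cloud(v):
    uu,rr=np.meshgrid(np.arange(640),np.arange(480)); P=np.stack([uu,rr,np.ones_like(uu)],-1)@np.linalg.inv(v['K']).T
    return v['o']+(P*v['d'][...,None])@v['R'].T
def proj(v,p):
    q=v['K']@(v['R'].T@(np.array(p)-v['o'])); return q[:2]/q[2]
E
python3 - <<'E'
from h import *
for n in("side","top","wrist"):
    s=snap(n,n+"0"); v=load(n+"0"); print(n,v['o'],v['R'][:,2])
print(s)
E
```

```text
picsTraceback (most recent call last):
  File "<stdin>", line 3, in <module>
IndexError: too many indices for array: array is 1-dimensional, but 2 were indexed
```

Run:
```python
from h import *
print(optics.calibration("side"));print(optics.calibration("wrist"))
```

```text
{'mtx': array([[533.56997352,   0.        , 321.81265146],
       [  0.        , 533.56997352, 230.86594593],
       [  0.        ,   0.        ,   1.        ]]), 'origin': array([0.35772881, 1.04571861, 0.84789757]), 'rotation': array([-0.05058187,  0.87432539, -0.48159057,  0.03266662])}
{'mtx': array([[431.37895215,   0.        , 324.34831441],
       [  0.        , 431.37895215, 242.24939686],
       [  0.        ,   0.        ,   1.        ]]), 'hand_eye': array([[-2.47559704e-04, -2.83791088e-01,  9.58886102e-01,
        -1.42843631e-01],
       [ 5.37800374e-04, -9.58886031e-01, -2.83790928e-01,
         7.19931315e-02],
       [ 9.99999825e-01,  4.45434107e-04,  3.90004495e-04,
         3.24532146e-04],
       [ 0.00000000e+00,  0.00000000e+00,  0.00000000e+00,
         1.00000000e+00]])}
```

```bash
sed -i 's/Rm=np.array(c\["rotation"\])/Rm=R.from_quat(c["rotation"]).as_matrix()/' h.py
python3 - <<'E'
from h import *
for n in("side","top","wrist"):
    s=snap(n,n+"0"); v=load(n+"0"); print(n,v['o'],v['R'][:,2])
print(s)
print(R.from_quat(s["orientation"]).as_matrix())
E
```

```text
side [0.35772881 1.04571861 0.84789757] [ 0.105842   -0.83882905 -0.53400683]
top [-0.05008625 -0.23378723  1.98998112] [ 0.27725168  0.0850921  -0.95702186]
wrist [0.23128494 0.63837663 0.373625  ] [ 0.25491438 -0.12490545 -0.9588625 ]
{'time_s': 0.15, 'joint_pos': array([-1.26648958,  0.42657284,  0.07384212,  1.6064453 , -0.03406647,
        1.11077961, -0.06708482]), 'joint_velocities': array([ 0.00054131, -0.00248815,  0.0009713 , -0.00206345,  0.00129222,
       -0.00035197,  0.00180198]), 'joint_torque': array([ 3.68878304e-03, -9.50319099e+01,  3.76245841e+00, -4.63755798e+01,
        1.91639870e-02,  7.79764610e-03,  3.83183124e-05]), 'ee_pos': array([0.29580095, 0.60639819, 0.23078787]), 'orientation': array([-0.37490817,  0.59992952,  0.37450487,  0.59939514]), 'wrist_force': array([ 0.3074609 , -0.16502679, -0.68367835]), 'torque': array([-0.00077999,  0.01791297, -0.04930173]), 'gripper_width': 0.08548690148321501}
[[-3.38663276e-04 -8.98789761e-01  4.38379801e-01]
 [-8.84162663e-04  4.38379924e-01  8.98789330e-01]
 [-9.99999552e-01 -8.32121137e-05 -9.43139530e-04]]
```

View pics/top0.png

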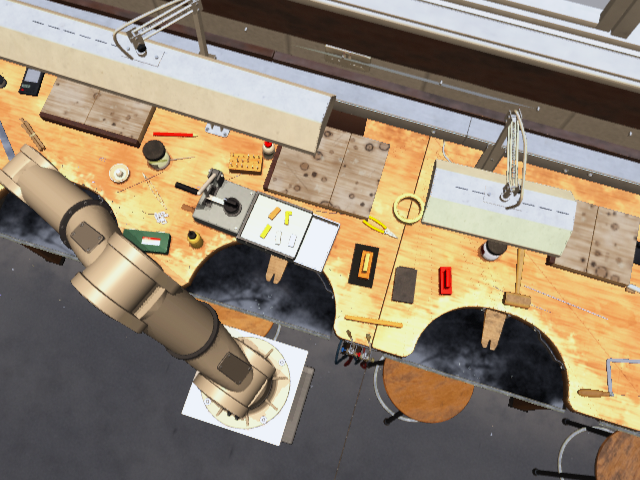

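View pics/side0.png

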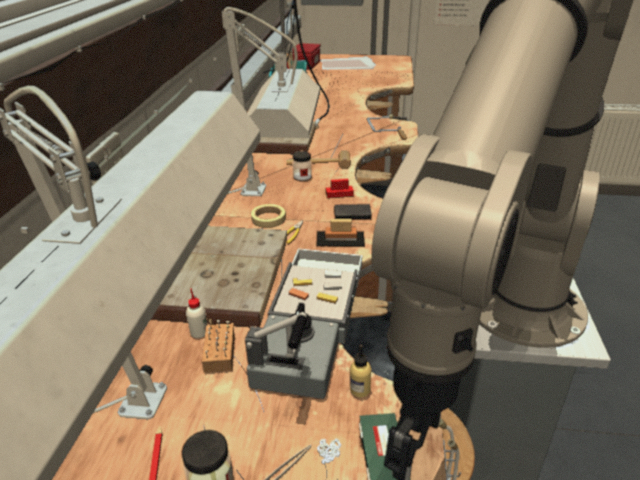

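View pics/wrist0.png

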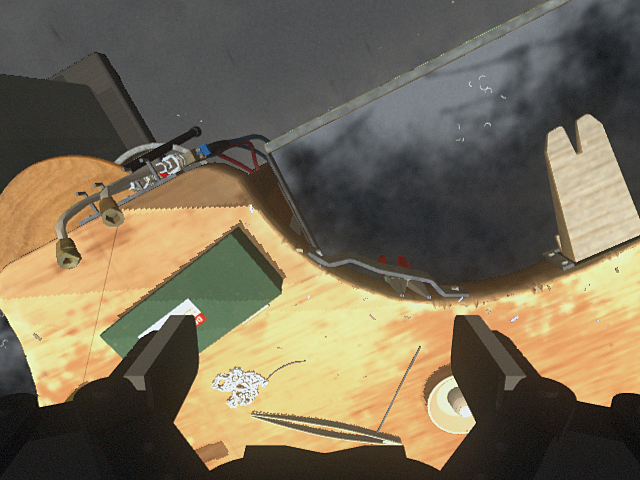

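Run:
```python
from h import *
v=load("top0")
c=v['im'][150:330,160:460,::-1]
cv2.imwrite("pics/topc.png",cv2.resize(c,(800,480),interpolation=cv2.INTER_CUBIC))
v=load("side0")
c=v['im'][220:400,220:400,::-1]
cv2.imwrite("pics/sidec.png",cv2.resize(c,(600,600),interpolation=cv2.INTER_CUBIC))
```

```text
(no output)
```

View pics/topc.png

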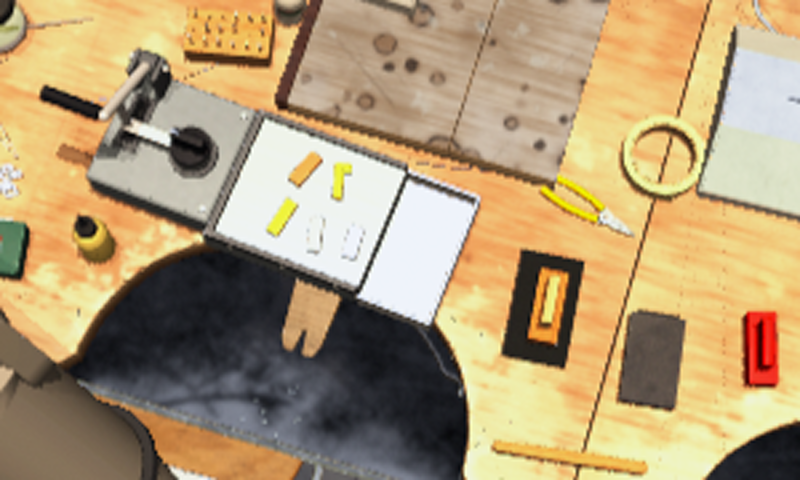

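View pics/sidec.png

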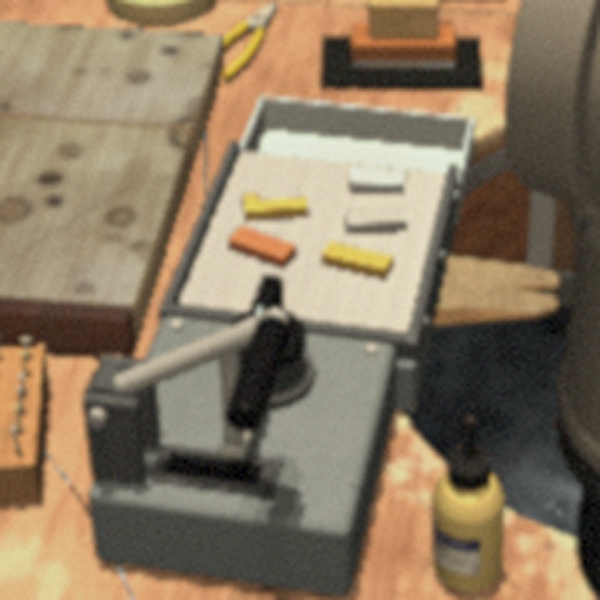

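Run:
```python
from h import *
v=load("top0"); P=cloud(v); im=v['im'].astype(int)
reg=np.zeros((480,640),bool); reg[150:310,170:480]=1
# bed plane
for lo,hi,nm in((.040,.053,'bed'),(.055,.064,'fence/off'),(.085,.10,'head')):
    m=reg&(P[...,2]>lo)&(P[...,2]<hi)
    n,l,st,ce=cv2.connectedComponentsWithStats(m.astype(np.uint8))
    for i in np.argsort(-st[1:,4])[:4]+1:
        c=P[l==i]; r=cv2.minAreaRect(c[:,:2].astype(np.float32)*1000)
        print(nm,st[i],c.mean(0).round(4),[np.round(x,1) for x in r])
for u,r in((366,265),(403,284),(445,280),(195,240),(231,205),(366,250),(355,280)):
    print(u,r,pt(v,u,r).round(4))
print([ray(v,160+a*.375,150+b*.375,.06).round(4) for a,b in((205,235),(258,112),(407,165),(358,290))])
```

```text
bed [ 264  150  122   69 2688] [ 0.719  -0.0639  0.044 ] [array([740.7, -35. ]), array([250.1, 369.6]), np.float64(0.1)]
bed [ 239  195   74   66 1703] [0.5012 0.0629 0.048 ] [array([500.2,  68.1]), array([206.1, 177.2]), np.float64(85.6)]
bed [444 269   6  20  30] [ 0.493  -0.5142  0.0479] [array([ 495.7, -515.8]), array([61.2, 14.6]), np.float64(14.4)]
bed [193 236   9  11  20] [0.3729 0.2855 0.0465] [array([373. , 286.3]), array([13.7, 39.3]), np.float64(73.6)]
fence/off [ 192  180   81   63 1187] [0.5115 0.2296 0.0596] [array([518.2, 221.4]), array([214.3, 178.9]), np.float64(81.0)]
fence/off [269 245  25  15  69] [0.4153 0.0207 0.0586] [array([414.7,  15.4]), array([83.4, 20.7]), np.float64(78.2)]
fence/off [258 224  12  15  58] [0.465  0.0878 0.0587] [array([469.7,  91.1]), array([51.7, 32.9]), np.float64(7.8)]
fence/off [269 207  13  11  53] [0.544  0.0792 0.0589] [array([542.3,  77.8]), array([37.6, 33.4]), np.float64(4.8)]
head [205 195  33  18 111] [0.5075 0.2493 0.0929] [array([505.6, 249.4]), array([111.6,  25.9]), np.float64(78.9)]
head [188 231   8   9  44] [0.378  0.3013 0.093 ] [array([378.5, 302.4]), array([24.4, 24.2]), np.float64(70.1)]
head [228 198   8   4  14] [0.532  0.2186 0.095 ] [array([533. , 219.9]), array([11.4, 24.3]), np.float64(3.2)]
head [218 182   3   4   9] [0.5706 0.2786 0.0901] [array([570.1, 278.9]), array([6.9, 8.9]), np.float64(81.5)]
366 265 [ 0.4552 -0.2571  0.0716]
403 284 [ 0.4444 -0.3897  0.0168]
445 280 [ 0.4888 -0.5119  0.0498]
195 240 [0.3702 0.2907 0.0738]
231 205 [0.5042 0.2097 0.1177]
366 250 [ 0.5231 -0.2439  0.0013]
355 280 [ 0.4122 -0.2374  0.0107]
[array([0.4196, 0.1671, 0.06  ]), array([0.5899, 0.1571, 0.06  ]), array([ 0.5787, -0.0406,  0.06  ]), array([ 0.4094, -0.0316,  0.06  ])]
```

{"op": "jog_arm", "data": {
  "deltas": [
    {"x": -1.7,"turn": -3.8},
    {"x": -1.7,"turn": -3.8},
    {"x": -1.7,"turn": -3.8},
    {"x": -1.7,"turn": -3.8},
    {"x": -1.7,"turn": -3.8},
    {"x": -1.7,"turn": -3.8},
    {"y": -1.67,"z": -3.8},
    {"y": -1.67,"z": -3.8},
    {"y": -1.67,"z": -3.8},
    {"y": -1.67,"z": -3.8},
    {"y": -1.67,"z": -3.8},
    {"y": -1.67,"z": -3.8},
    {"y": -1.67,"z": -3.8},
    {"y": -1.67,"z": -3.8},
    {"y": -1.67,"z": -3.8},
    {"y": -1.67,"z": -3.8},
    {"y": -1.67,"z": -3.8},
    {"y": -1.67,"z": -3.8},
    {"y": -1.67,"z": -3.8},
    {"y": -1.67,"z": -3.8}
  ]
}}

```text
invalid input at $.deltas[0]: expected keys claw, x, y, z, turn
```

{"op": "jog_arm", "data": {
  "deltas": [
    {"claw": 1,"x": -1.7,"y": 0,"z": 0,"turn": -3.8},
    {"claw": 1,"x": -1.7,"y": 0,"z": 0,"turn": -3.8},
    {"claw": 1,"x": -1.7,"y": 0,"z": 0,"turn": -3.8},
    {"claw": 1,"x": -1.7,"y": 0,"z": 0,"turn": -3.8},
    {"claw": 1,"x": -1.7,"y": 0,"z": 0,"turn": -3.8},
    {"claw": 1,"x": -1.7,"y": 0,"z": 0,"turn": -3.8},
    {"claw": 1,"x": 0,"y": -1.67,"z": -3.8,"turn": 0},
    {"claw": 1,"x": 0,"y": -1.67,"z": -3.8,"turn": 0},
    {"claw": 1,"x": 0,"y": -1.67,"z": -3.8,"turn": 0},
    {"claw": 1,"x": 0,"y": -1.67,"z": -3.8,"turn": 0},
    {"claw": 1,"x": 0,"y": -1.67,"z": -3.8,"turn": 0},
    {"claw": 1,"x": 0,"y": -1.67,"z": -3.8,"turn": 0},
    {"claw": 1,"x": 0,"y": -1.67,"z": -3.8,"turn": 0},
    {"claw": 1,"x": 0,"y": -1.67,"z": -3.8,"turn": 0},
    {"claw": 1,"x": 0,"y": -1.67,"z": -3.8,"turn": 0},
    {"claw": 1,"x": 0,"y": -1.67,"z": -3.8,"turn": 0},
    {"claw": 1,"x": 0,"y": -1.67,"z": -3.8,"turn": 0},
    {"claw": 1,"x": 0,"y": -1.67,"z": -3.8,"turn": 0},
    {"claw": 1,"x": 0,"y": -1.67,"z": -3.8,"turn": 0},
    {"claw": 1,"x": 0,"y": -1.67,"z": -3.8,"turn": 0}
  ]
}}

```text
time_s: 2.2
ee_pos: [0.4999, 0.0607, 0.3335]
orientation: [-0.486, 0.514, 0.486, 0.514]
wrist_force: [0.7, 0.6, 0.4]
gripper_width: 0.0856
```

Run:
```python
from h import *
s=snap("wrist","w1"); print(s['ee_pos'],R.from_quat(s['orientation']).as_matrix().round(3))
```

```text
[0.49985478 0.06067817 0.33347671] [[ 0.    -0.998  0.056]
 [ 0.     0.056  0.998]
 [-1.    -0.     0.   ]]
```

View pics/w1.png

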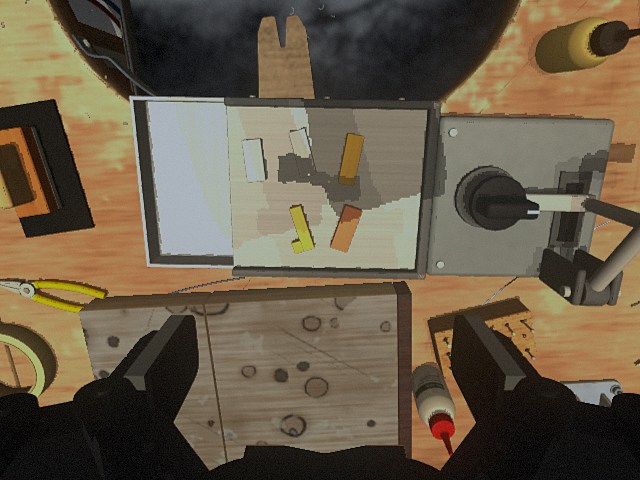

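Run:
```python
from h import *
v=load("w1"); 
A=[ray(v,*p,.06) for p in((440,101),(426,276),(233,276),(224,98))]
for a in A: print(a.round(4))
P=cloud(v)
for u,r in((350,150),(300,150),(180,180),(350,250),(440,180),(470,250),(490,200),(520,210),(610,220),(330,220)): print(u,r,P[r,u].round(4))
c=v['im'][80:300,110:460,::-1]; cv2.imwrite("pics/w1c.png",cv2.resize(c,(800,503),interpolation=cv2.INTER_CUBIC))
```

```text
[0.4222 0.1717 0.06  ]
[0.5933 0.1609 0.06  ]
[ 0.5823 -0.0377  0.06  ]
[ 0.4086 -0.0258  0.06  ]
350 150 [0.4616 0.0875 0.0612]
300 150 [0.459  0.0403 0.0602]
180 180 [ 0.4878 -0.0956  0.0066]
350 250 [0.5641 0.0842 0.05  ]
440 180 [0.4949 0.1732 0.0601]
470 250 [0.5675 0.2049 0.0604]
490 200 [0.5055 0.2017 0.1148]
520 210 [0.5122 0.2215 0.1288]
610 220 [5.606e-01 3.821e-01 5.000e-04]
330 220 [0.531  0.0652 0.0503]
```

View pics/w1c.png

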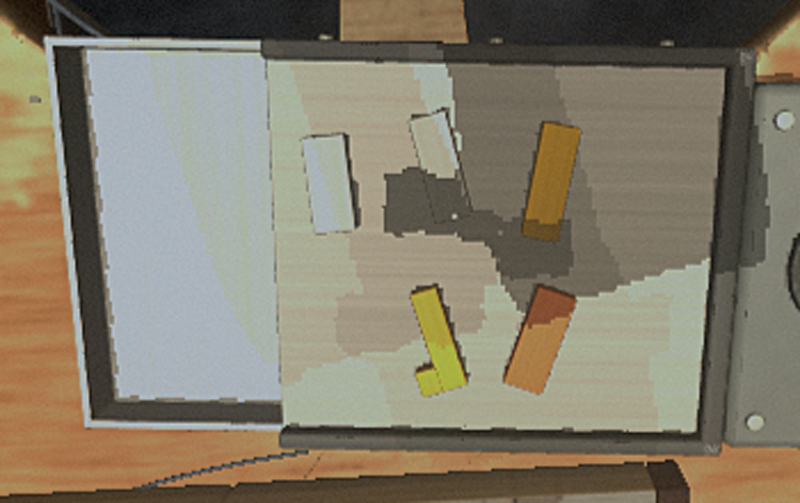

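```bash
cat >> h.py <<'E'
C0=np.array([.5013,.0623]); YAW=-.062
def topress(p):
    c,s=np.cos(YAW),np.sin(YAW); d=np.array(p)[:2]-C0; return np.array([c*d[0]+s*d[1],-s*d[0]+c*d[1]])
def toworld(x,y):
    c,s=np.cos(YAW),np.sin(YAW); return C0+np.array([c*x-s*y,s*x+c*y])
def plan(x,y,z,jaw=None):
    "shift in tool cm to world target; jaw=angle of tool z in deg from world x"
    s=ctrl.state(); M=R.from_quat(s['orientation']).as_matrix()
    d=M.T@(np.array([x,y,z])-s['ee_pos'])*100
    a=np.degrees(np.arctan2(M[1,2],M[0,2]))
    print("ee",s['ee_pos'].round(4),"jaw",a.round(2),"F",s['wrist_force'].round(1),"w",round(s['gripper_width'],4),"t",s['time_s'])
    print("delta cm",d.round(2), "turn" , None if jaw is None else -((jaw-a+180)%360-180).round(2))
E
python3 - <<'E'
from h import *
v=load("w1")
for q in((302,135),(355,233),(410,112),(470,225),(580,125),(520,240),(410,290),(468,395),(576,295),(503,392)):
    p=ray(v,110+q[0]/2.286,80+q[1]/2.286,.06); print(q,(topress(p)*1000).round(1))
v=load("top0")
for q in((523,250),(583,258),(568,365),(502,355)): print(ray(v,160+q[0]*.375,150+q[1]*.375,.004).round(4))
for q in((535,265),(566,270),(557,345),(529,338)): print('s',ray(v,160+q[0]*.375,150+q[1]*.375,.024).round(4))
plan(.46,-.24,.28,87)
E
```

```text
(302, 135) [-50.5 -78.9]
(355, 233) [-10.3 -58.4]
(410, 112) [-60.  -34.3]
(470, 225) [-14.   -9.8]
(580, 125) [-55.3  35.3]
(520, 240) [-7.8 11.4]
(410, 290) [ 14.1 -35.5]
(468, 395) [ 61.3 -10.6]
(576, 295) [15.8 35.9]
(503, 392) [59.8  4.9]
[ 0.5332 -0.2066  0.004 ]
[ 0.5456 -0.2809  0.004 ]
[ 0.4092 -0.2998  0.004 ]
[ 0.3971 -0.2192  0.004 ]
s [ 0.5133 -0.2263  0.024 ]
s [ 0.5186 -0.2645  0.024 ]
s [ 0.4244 -0.2797  0.024 ]
s [ 0.4227 -0.2448  0.024 ]
ee [0.5015 0.0541 0.3337] jaw 86.45 F [-1.2 -7.9 -1. ] w 0.0856 t 2.25
delta cm [  5.4    2.33 -29.6 ] turn -0.55
```

{"op": "jog_arm", "data": {
  "deltas": [
    {"claw": 1,"x": 0,"y": 0,"z": 0,"turn": 0},
    {"claw": 1,"x": 0,"y": 0,"z": 0,"turn": 0},
    {"claw": 1,"x": 0,"y": 0,"z": 0,"turn": 0}
  ]
}}

```text
time_s: 2.55
ee_pos: [0.4993, 0.0635, 0.3332]
orientation: [-0.486, 0.513, 0.486, 0.513]
wrist_force: [0.3, -0.6, -0.3]
gripper_width: 0.0853
```

Run:
```python
from h import *
s=snap("wrist","w2"); print(s['ee_pos'],s['joint_velocities'].round(3))
v=load("w2")
c=v['im'][70:310,110:640,::-1]; cv2.imwrite("pics/w2c.png",cv2.resize(c,(795,360),interpolation=cv2.INTER_CUBIC))
P=cloud(v); z=P[...,2]
m=((abs(z-.05)<.004)).astype(np.uint8); m[:, :150]=0
n,l,st,ce=cv2.connectedComponentsWithStats(m); i=1+np.argmax(st[1:,4]); print(st[i])
r=cv2.minAreaRect(P[l==i][:,:2].astype(np.float32)*1000); print(r)
```

```text
[0.49933048 0.06346159 0.33320919] [-0.006  0.001  0.    -0.     0.    -0.     0.002]
[  224   107   202   165 26745]
((502.33233642578125, 61.9471435546875), (190.7007293701172, 160.9181365966797), 85.8205795288086)
```

View pics/w2c.png

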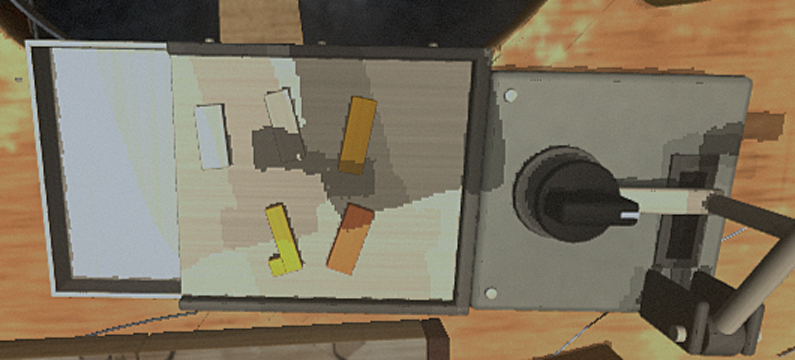

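{"op": "jog_arm", "data": {
  "deltas": [
    {"claw": 1,"x": 0.5,"y": 0.2,"z": -3,"turn": 0},
    {"claw": 1,"x": 0.5,"y": 0.2,"z": -3,"turn": 0},
    {"claw": 1,"x": 0.5,"y": 0.2,"z": -3,"turn": 0},
    {"claw": 1,"x": 0.5,"y": 0.2,"z": -3,"turn": 0},
    {"claw": 1,"x": 0.5,"y": 0.2,"z": -3,"turn": 0},
    {"claw": 1,"x": 0.5,"y": 0.2,"z": -3,"turn": 0},
    {"claw": 1,"x": 0.5,"y": 0.2,"z": -3,"turn": 0},
    {"claw": 1,"x": 0.5,"y": 0.2,"z": -3,"turn": 0},
    {"claw": 1,"x": 0.5,"y": 0.2,"z": -3,"turn": 0},
    {"claw": 1,"x": 0.5,"y": 0.2,"z": -3,"turn": 0},
    {"claw": 1,"x": 0,"y": 0,"z": 0,"turn": -4.3},
    {"claw": 1,"x": 0,"y": 0,"z": 0,"turn": -4.3},
    {"claw": 1,"x": 0,"y": 0,"z": 0,"turn": 0},
    {"claw": 1,"x": 0,"y": 0,"z": 0,"turn": 0},
    {"claw": 1,"x": 0,"y": 0,"z": 0,"turn": 0}
  ]
}}

```text
time_s: 4.1
ee_pos: [0.4631, -0.2355, 0.2834]
orientation: [-0.523, 0.476, 0.523, 0.476]
wrist_force: [0.2, -0.4, 0.6]
gripper_width: 0.0854
```

```bash
sed -i 's/^C0=.*/C0=np.array([.5023,.0619]); YAW=-.072/' h.py
python3 - <<'E'
from h import *
s=snap("wrist","w3"); print(s['ee_pos'],s['joint_velocities'].round(3))
E
```

```text
[ 0.46305994 -0.23553491  0.28335134] [-0.    -0.001  0.001  0.001 -0.002  0.002  0.007]
```

View pics/w3.png

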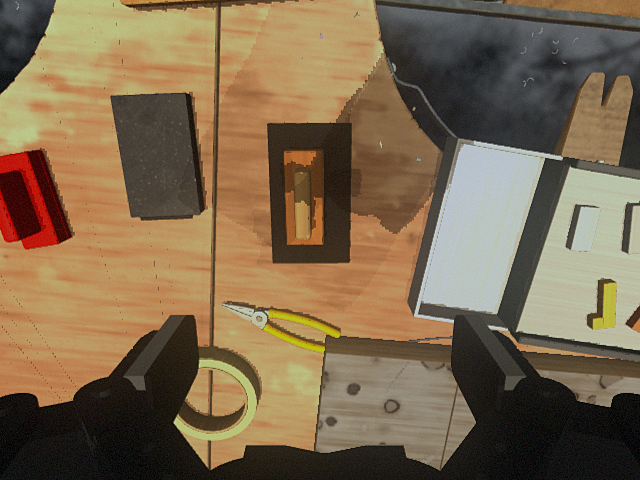

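```bash
cat > scr.py <<'E'
from h import *
import sys
def meas(f,u0=230,u1=400,r0=90,r1=290):
    v=load(f); P=cloud(v); z=P[...,2]; reg=np.zeros(z.shape,bool); reg[r0:r1,u0:u1]=1
    hsv=cv2.cvtColor(v['im'],cv2.COLOR_RGB2HSV)
    def rect(m,nm):
        m=cv2.morphologyEx(m.astype(np.uint8),cv2.MORPH_OPEN,np.ones((3,3)))
        n,l,st,ce=cv2.connectedComponentsWithStats(m); i=1+np.argmax(st[1:,4])
        c=P[l==i]; r=cv2.minAreaRect(c[:,:2].astype(np.float32)*1000); (a,b),(w,h),t=r
        if w<h: t+=90
        t=(t+90)%180-90
        print(nm,st[i],np.round(c.mean(0),4),"ctr",np.round((a,b),1),"size",np.round((w,h),1),"long axis deg",round(t,2))
    rect(reg&(abs(z-.004-.024)<.004),"base"); rect(reg&(abs(z-.062)<.005),"fin"); rect(reg&(z<.012)&(v['im'].max(-1)<65),"mat(visible)")
    m=(reg&(v['im'].max(-1)<65)&(z<.012)).astype(np.uint8); cs,_=cv2.findContours(m,cv2.RETR_EXTERNAL,cv2.CHAIN_APPROX_NONE); c=max(cs,key=cv2.contourArea)
    pts=np.array([ray(v,*q[0],.004)[:2] for q in cv2.convexHull(c)]).astype(np.float32)*1000; print("mat",cv2.minAreaRect(pts))
if __name__=="__main__": meas(*[a if i==0 else int(a) for i,a in enumerate(sys.argv[1:])])
E
python3 scr.py w3
python3 - <<'E'
from h import *
c=load("w3")['im'][100:290,240:380,::-1]; cv2.imwrite("pics/w3c.png",cv2.resize(c,(420,570),interpolation=cv2.INTER_CUBIC))
E
```

```text
base [ 284  150   40   95 2405] [ 0.4641 -0.2537  0.0282] ctr [ 468.5 -254. ] size [89.2 36. ] long axis deg 5.79
fin [ 294  171   17   69 1089] [ 0.4678 -0.2539  0.0619] ctr [ 468.6 -254.1] size [59.5 13.9] long axis deg 4.95
mat(visible) [ 268  123   84  139 7136] [ 0.4612 -0.2461  0.0043] ctr [ 469.2 -248.9] size [138.1  79.8] long axis deg 5.49
mat ((469.48431396484375, -248.84605407714844), (138.8206329345703, 79.57454681396484), 5.527468681335449)
```

View pics/w3c.png

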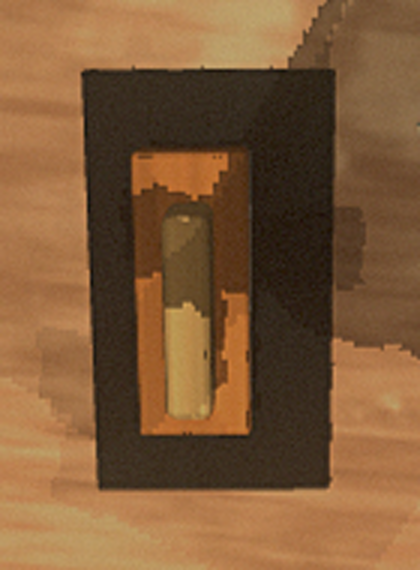

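Run:
```python
from h import *
plan(.4686,-.2540,.034,95.4)
```

```text
ee [ 0.4631 -0.2356  0.2834] jaw 95.36 F [0.1 0.9 0.5] w 0.0855 t 4.15
delta cm [24.94 -0.38 -1.88] turn -0.04
```

{"op": "jog_arm", "data": {
  "deltas": [
    {"claw": 1,"x": 3,"y": -0.1,"z": -0.5,"turn": 0},
    {"claw": 1,"x": 3,"y": -0.1,"z": -0.5,"turn": 0},
    {"claw": 1,"x": 3,"y": -0.1,"z": -0.5,"turn": 0},
    {"claw": 1,"x": 3,"y": -0.1,"z": -0.4,"turn": 0},
    {"claw": 1,"x": 3,"y": 0,"z": 0,"turn": 0},
    {"claw": 1,"x": 3,"y": 0,"z": 0,"turn": 0},
    {"claw": 1,"x": 2.5,"y": 0,"z": 0,"turn": 0},
    {"claw": 1,"x": 2,"y": 0,"z": 0,"turn": 0},
    {"claw": 1,"x": 1.2,"y": 0,"z": 0,"turn": 0},
    {"claw": 1,"x": 0.8,"y": 0,"z": 0,"turn": 0},
    {"claw": 1,"x": 0.4,"y": 0,"z": 0,"turn": 0},
    {"claw": 1,"x": 0,"y": 0,"z": 0,"turn": 0},
    {"claw": 1,"x": 0,"y": 0,"z": 0,"turn": 0}
  ]
}}

```text
time_s: 5.45
ee_pos: [0.469, -0.2547, 0.035]
orientation: [0.523, -0.476, -0.523, -0.476]
wrist_force: [0.3, 0.1, -0.7]
gripper_width: 0.0853
```

Run:
```python
from h import *
plan(.4686,-.2540,.034,95.4)
snap("wrist","w4")
```

```text
ee [ 0.469  -0.2547  0.035 ] jaw 95.39 F [ 0.3  0.1 -0.7] w 0.0853 t 5.45
delta cm [0.1  0.04 0.08] turn -0.01
```

View pics/w4.png

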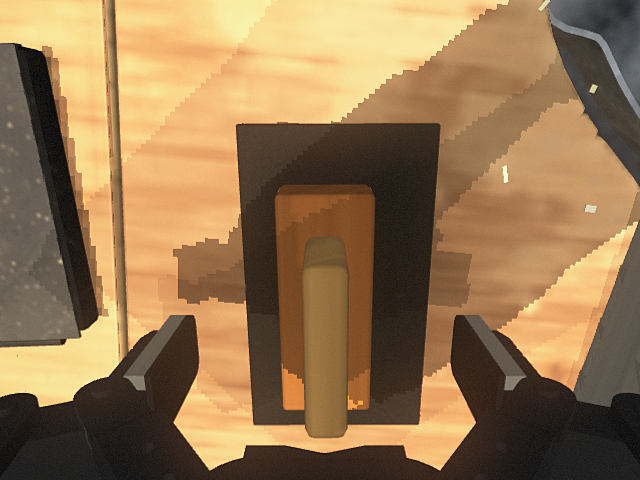

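{"op": "jog_arm", "data": {
  "deltas": [
    {"claw": -1,"x": 0,"y": 0,"z": 0.05,"turn": 0},
    {"claw": -1,"x": 0,"y": 0,"z": 0,"turn": 0},
    {"claw": -1,"x": 0,"y": 0,"z": 0,"turn": 0},
    {"claw": -1,"x": 0,"y": 0,"z": 0,"turn": 0},
    {"claw": -1,"x": 0,"y": 0,"z": 0,"turn": 0},
    {"claw": -1,"x": 0,"y": 0,"z": 0,"turn": 0},
    {"claw": -1,"x": 0,"y": 0,"z": 0,"turn": 0},
    {"claw": -1,"x": 0,"y": 0,"z": 0,"turn": 0},
    {"claw": -1,"x": 0,"y": 0,"z": 0,"turn": 0},
    {"claw": -1,"x": 0,"y": 0,"z": 0,"turn": 0}
  ],
  "squeeze": 100
}}

```text
time_s: 6.5
ee_pos: [0.4687, -0.2541, 0.0345]
orientation: [0.523, -0.476, -0.523, -0.476]
wrist_force: [0.1, 0.5, 6.0]
gripper_width: 0.0121
```

Run:
```python
from h import *
plan(*ctrl.state()['ee_pos'])
snap("wrist","w5")
```

```text
ee [ 0.4687 -0.2541  0.0345] jaw 95.39 F [0.1 0.5 6. ] w 0.0121 t 6.5
delta cm [0. 0. 0.] turn None
```

View pics/w5.png

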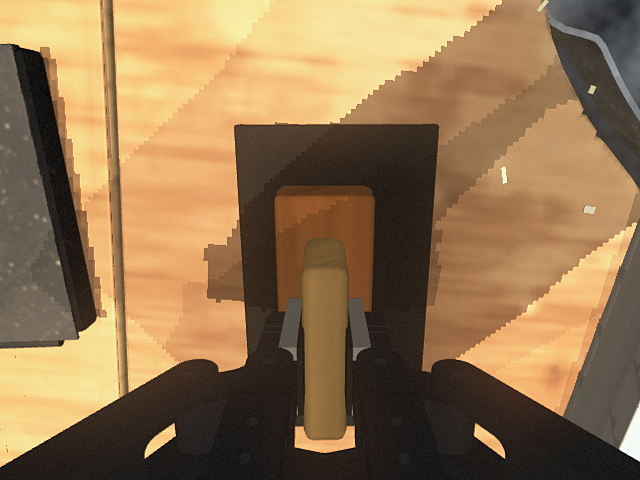

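{"op": "jog_arm", "data": {
  "deltas": [
    {"claw": -1,"x": -0.5,"y": 0,"z": 0,"turn": 0},
    {"claw": -1,"x": -1.5,"y": 0,"z": 0,"turn": 0},
    {"claw": -1,"x": -2.5,"y": 0,"z": 0,"turn": 0},
    {"claw": -1,"x": -2.5,"y": 0,"z": 0,"turn": 0},
    {"claw": -1,"x": -2.5,"y": 0,"z": 0,"turn": 2.4},
    {"claw": -1,"x": -2.5,"y": 0,"z": 0,"turn": 2.4},
    {"claw": -1,"x": -2,"y": 0,"z": 0,"turn": 2.4},
    {"claw": -1,"x": -0.5,"y": 0,"z": 0,"turn": 2.3},
    {"claw": -1,"x": 0,"y": 0,"z": 0,"turn": 0},
    {"claw": -1,"x": 0,"y": 0,"z": 0,"turn": 0}
  ]
}}

```text
time_s: 7.55
ee_pos: [0.4684, -0.2539, 0.1795]
orientation: [-0.482, 0.517, 0.482, 0.517]
wrist_force: [-0.8, 0.1, -2.6]
gripper_width: 0.0124
```

Run:
```python
from h import *
for x,y in((-.034,.066),(-.034,-.104),(.034,.066),(.034,-.104)): print(x,y,toworld(x,y).round(4))
plan(*toworld(-.034,.066),.17,85.87)
snap("wrist","w6")
```

```text
-0.034 0.066 [0.4731 0.1302]
-0.034 -0.104 [ 0.4609 -0.0394]
0.034 0.066 [0.541  0.1253]
0.034 -0.104 [ 0.5287 -0.0443]
ee [ 0.4684 -0.2539  0.1795] jaw 85.97 F [-0.8  0.1 -2.6] w 0.0124 t 7.55
delta cm [ 0.96  2.22 38.34] turn 0.1
```

View pics/w6.png

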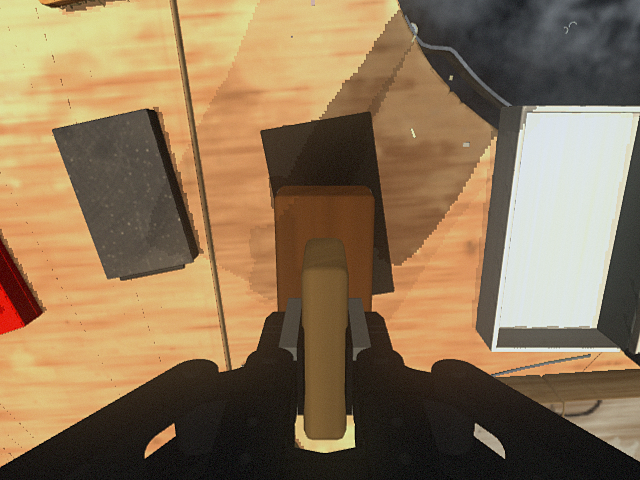

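{"op": "jog_arm", "data": {
  "deltas": [
    {"claw": -1,"x": 0,"y": 0.2,"z": 2,"turn": 0},
    {"claw": -1,"x": 0,"y": 0.2,"z": 3.5,"turn": 0},
    {"claw": -1,"x": 0,"y": 0.2,"z": 3.5,"turn": 0},
    {"claw": -1,"x": 0,"y": 0.2,"z": 3.5,"turn": 0},
    {"claw": -1,"x": 0,"y": 0.2,"z": 3.5,"turn": 0},
    {"claw": -1,"x": 0,"y": 0.2,"z": 3.5,"turn": 0},
    {"claw": -1,"x": 0,"y": 0.2,"z": 3.5,"turn": 0},
    {"claw": -1,"x": 0,"y": 0.2,"z": 3.5,"turn": 0},
    {"claw": -1,"x": 0,"y": 0.2,"z": 3.5,"turn": 0},
    {"claw": -1,"x": 0,"y": 0.2,"z": 3.5,"turn": 0},
    {"claw": -1,"x": 0,"y": 0.2,"z": 3.0,"turn": 0},
    {"claw": -1,"x": 0,"y": 0,"z": 1.8,"turn": 0},
    {"claw": -1,"x": 0,"y": 0,"z": 0,"turn": 0},
    {"claw": -1,"x": 0,"y": 0,"z": 0,"turn": 0}
  ]
}}

```text
time_s: 9.0
ee_pos: [0.4737, 0.1292, 0.1788]
orientation: [-0.482, 0.518, 0.482, 0.517]
wrist_force: [-0.3, -0.1, -3.1]
gripper_width: 0.0123
```

Run:
```python
from h import *
plan(*toworld(-.034,.066),.082,85.87)
snap("wrist","w7")
```

```text
ee [0.4737 0.1292 0.1788] jaw 85.96 F [-0.3 -0.1 -3.1] w 0.0123 t 9.0
delta cm [9.68 0.06 0.1 ] turn 0.09
```

View pics/w7.png

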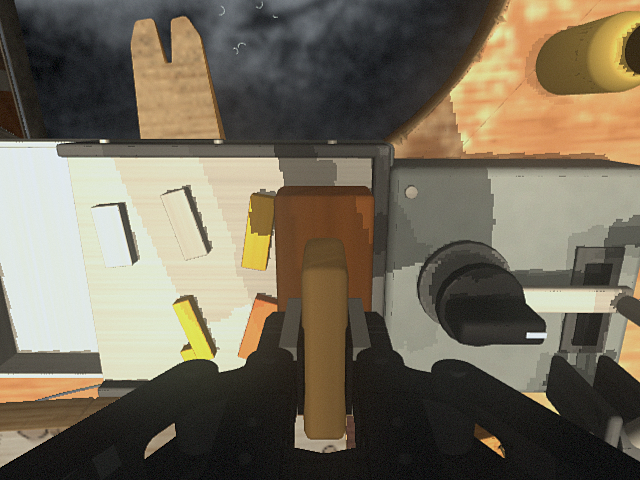

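{"op": "jog_arm", "data": {
  "deltas": [
    {"claw": -1,"x": 2,"y": 0,"z": 0,"turn": 0},
    {"claw": -1,"x": 2,"y": 0,"z": 0,"turn": 0},
    {"claw": -1,"x": 2,"y": 0,"z": 0,"turn": 0},
    {"claw": -1,"x": 1.5,"y": 0,"z": 0.1,"turn": 0},
    {"claw": -1,"x": 1,"y": 0,"z": 0,"turn": 0},
    {"claw": -1,"x": 0.6,"y": 0,"z": 0,"turn": 0},
    {"claw": -1,"x": 0.4,"y": 0,"z": 0,"turn": 0},
    {"claw": -1,"x": 0.2,"y": 0,"z": 0,"turn": 0},
    {"claw": -1,"x": 0,"y": 0,"z": 0,"turn": 0},
    {"claw": -1,"x": 0,"y": 0,"z": 0,"turn": 0}
  ]
}}

```text
time_s: 10.05
ee_pos: [0.4744, 0.1306, 0.0827]
orientation: [-0.482, 0.517, 0.482, 0.518]
wrist_force: [-0.3, 1.0, -1.8]
gripper_width: 0.0124
```

Run:
```python
from h import *
plan(*toworld(-.034,-.106),.082,85.87)
snap("side","s1"); v=load("s1")
cv2.imwrite("pics/s1c.png",cv2.resize(v['im'][220:400,220:400,::-1],(600,600),interpolation=cv2.INTER_CUBIC))
```

```text
ee [0.4744 0.1306 0.0827] jaw 85.9 F [-0.3  1.  -1.8] w 0.0124 t 10.05
delta cm [  0.06   0.12 -17.25] turn 0.03
```

View pics/s1c.png

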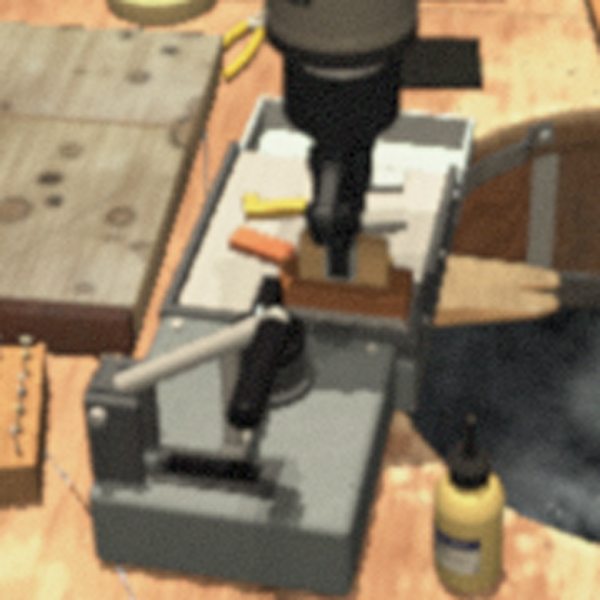

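{"op": "jog_arm", "data": {
  "deltas": [
    {"claw": -1,"x": 0.08,"y": 0.02,"z": -0.6,"turn": 0},
    {"claw": -1,"x": 0,"y": 0.02,"z": -0.9,"turn": 0},
    {"claw": -1,"x": 0,"y": 0.02,"z": -0.9,"turn": 0},
    {"claw": -1,"x": 0,"y": 0.02,"z": -0.9,"turn": 0},
    {"claw": -1,"x": 0,"y": 0.02,"z": -0.9,"turn": 0},
    {"claw": -1,"x": 0,"y": 0.02,"z": -0.9,"turn": 0},
    {"claw": -1,"x": 0,"y": 0,"z": -0.9,"turn": 0},
    {"claw": -1,"x": 0,"y": 0,"z": -0.9,"turn": 0},
    {"claw": -1,"x": 0,"y": 0,"z": -0.9,"turn": 0},
    {"claw": -1,"x": 0,"y": 0,"z": -0.9,"turn": 0},
    {"claw": -1,"x": 0,"y": 0,"z": -0.9,"turn": 0},
    {"claw": -1,"x": 0,"y": 0,"z": 0,"turn": 0}
  ]
}}

```text
time_s: 11.3
ee_pos: [0.4659, 0.0335, 0.0815]
orientation: [-0.481, 0.518, 0.481, 0.518]
wrist_force: [0.1, 0.2, -3.8]
gripper_width: 0.012
```

Run:
```python
from h import *
plan(*toworld(-.034,-.106),.082,85.87)
snap("wrist","w8")
```

```text
ee [0.4659 0.0335 0.0815] jaw 85.81 F [ 0.1  0.2 -3.8] w 0.012 t 11.3
delta cm [-0.05 -0.04 -7.5 ] turn -0.06
```

View pics/w8.png

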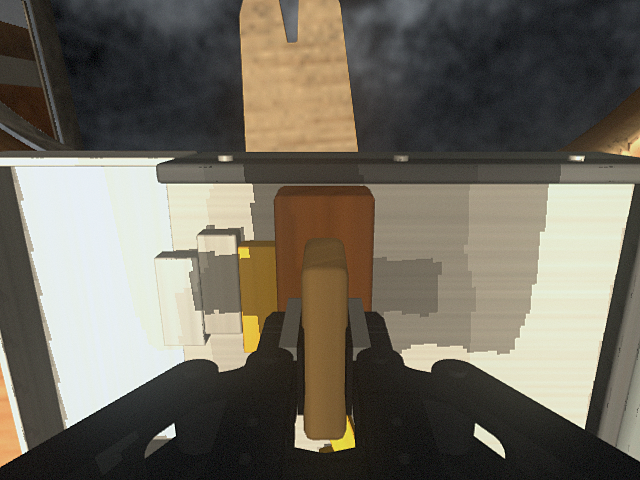

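{"op": "jog_arm", "data": {
  "deltas": [
    {"claw": -1,"x": 0,"y": 0,"z": -0.8,"turn": 0},
    {"claw": -1,"x": 0,"y": 0,"z": -0.8,"turn": 0},
    {"claw": -1,"x": 0,"y": 0,"z": -0.8,"turn": 0},
    {"claw": -1,"x": 0,"y": 0,"z": -0.8,"turn": 0},
    {"claw": -1,"x": 0,"y": 0,"z": -0.8,"turn": 0},
    {"claw": -1,"x": 0,"y": 0,"z": -0.8,"turn": 0},
    {"claw": -1,"x": 0,"y": 0,"z": -0.8,"turn": 0},
    {"claw": -1,"x": 0,"y": 0,"z": -0.8,"turn": 0},
    {"claw": -1,"x": 0,"y": 0,"z": -0.8,"turn": 0},
    {"claw": -1,"x": 0,"y": 0,"z": -0.8,"turn": 0},
    {"claw": -1,"x": 0,"y": 0,"z": 0,"turn": 0},
    {"claw": -1,"x": 0,"y": 0,"z": 0,"turn": 0}
  ]
}}

```text
time_s: 12.55
ee_pos: [0.4604, -0.045, 0.0815]
orientation: [-0.482, 0.518, 0.482, 0.518]
wrist_force: [-0.4, -0.2, -3.0]
gripper_width: 0.0122
```

Run:
```python
from h import *
plan(*toworld(-.034,-.106),.082,85.87)
snap("wrist","w9")
```

```text
ee [ 0.4604 -0.045   0.0815] jaw 85.87 F [-0.4 -0.2 -3. ] w 0.0122 t 12.55
delta cm [-0.05 -0.01  0.36] turn 0.0
```

View pics/w9.png

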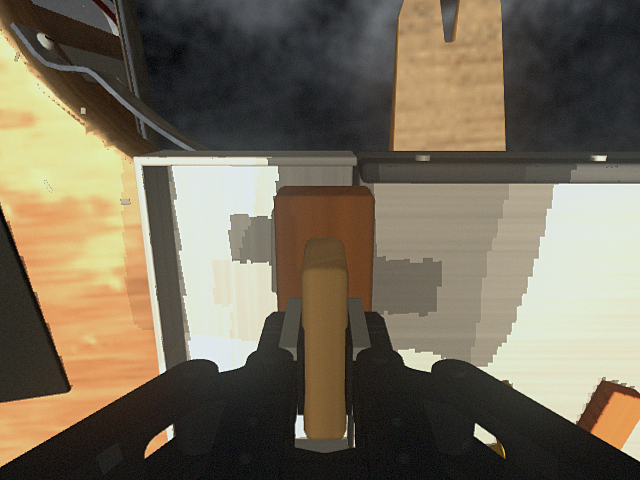

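{"op": "jog_arm", "data": {
  "deltas": [
    {"claw": -1,"x": -2,"y": 0,"z": 0,"turn": 0},
    {"claw": -1,"x": -3,"y": 0,"z": 0,"turn": 0},
    {"claw": -1,"x": -3,"y": 0,"z": 0,"turn": 0},
    {"claw": -1,"x": 0,"y": -1.1,"z": 2.5,"turn": 0},
    {"claw": -1,"x": 0,"y": -1.1,"z": 3,"turn": 0},
    {"claw": -1,"x": 0,"y": -1.1,"z": 3,"turn": 0},
    {"claw": -1,"x": 0,"y": -1.1,"z": 3,"turn": 0},
    {"claw": -1,"x": 0,"y": -1.1,"z": 3,"turn": 0},
    {"claw": -1,"x": 0,"y": -1.3,"z": 2.5,"turn": 0},
    {"claw": -1,"x": 0,"y": 0,"z": 0.5,"turn": 0},
    {"claw": -1,"x": 0,"y": 0,"z": 0,"turn": 0},
    {"claw": -1,"x": 0,"y": 0,"z": 0,"turn": 0}
  ]
}}

```text
time_s: 13.8
ee_pos: [0.5402, 0.124, 0.1613]
orientation: [-0.482, 0.518, 0.482, 0.517]
wrist_force: [-0.4, -0.0, -2.4]
gripper_width: 0.0124
```

Run:
```python
from h import *
plan(*toworld(.034,.066),.082,85.87)
snap("wrist","w10")
```

```text
ee [0.5402 0.124  0.1613] jaw 85.88 F [-0.4 -0.  -2.4] w 0.0124 t 13.8
delta cm [ 7.93 -0.08  0.13] turn 0.01
```

View pics/w10.png

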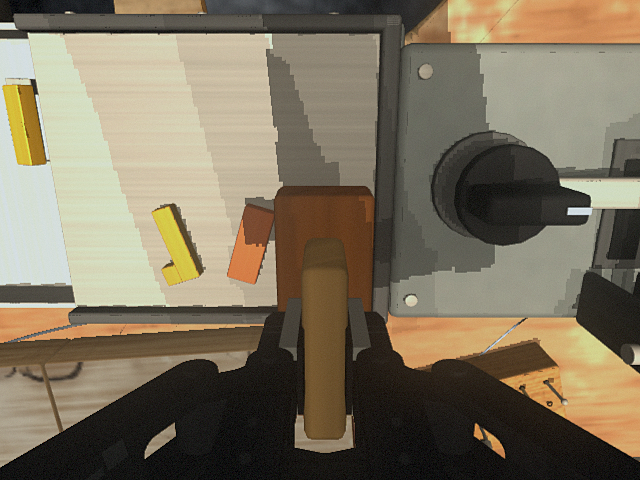

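{"op": "jog_arm", "data": {
  "deltas": [
    {"claw": -1,"x": 2,"y": 0,"z": 0.1,"turn": 0},
    {"claw": -1,"x": 2,"y": 0,"z": 0,"turn": 0},
    {"claw": -1,"x": 1.5,"y": 0,"z": 0,"turn": 0},
    {"claw": -1,"x": 1,"y": 0,"z": 0,"turn": 0},
    {"claw": -1,"x": 0.7,"y": 0,"z": 0,"turn": 0},
    {"claw": -1,"x": 0.5,"y": 0,"z": 0,"turn": 0},
    {"claw": -1,"x": 0.25,"y": 0,"z": 0,"turn": 0},
    {"claw": -1,"x": 0,"y": 0,"z": 0,"turn": 0},
    {"claw": -1,"x": 0,"y": 0,"z": -0.5,"turn": 0},
    {"claw": -1,"x": 0,"y": 0,"z": -0.9,"turn": 0},
    {"claw": -1,"x": 0,"y": 0,"z": -0.9,"turn": 0},
    {"claw": -1,"x": 0,"y": 0,"z": -0.9,"turn": 0},
    {"claw": -1,"x": 0,"y": 0,"z": -0.9,"turn": 0},
    {"claw": -1,"x": 0,"y": 0,"z": -0.9,"turn": 0},
    {"claw": -1,"x": 0,"y": 0,"z": -0.9,"turn": 0},
    {"claw": -1,"x": 0,"y": 0,"z": -0.9,"turn": 0}
  ]
}}

```text
time_s: 15.45
ee_pos: [0.5358, 0.0571, 0.082]
orientation: [-0.482, 0.518, 0.482, 0.518]
wrist_force: [-0.3, 1.0, -3.4]
gripper_width: 0.0123
```

Run:
```python
from h import *
plan(*toworld(.032,-.111),.0815,85.87)
snap("wrist","w11")
```

```text
ee [0.5358 0.0571 0.082 ] jaw 85.9 F [-0.3  1.  -3.4] w 0.0123 t 15.45
delta cm [  0.05   0.18 -10.87] turn 0.03
```

View pics/w11.png

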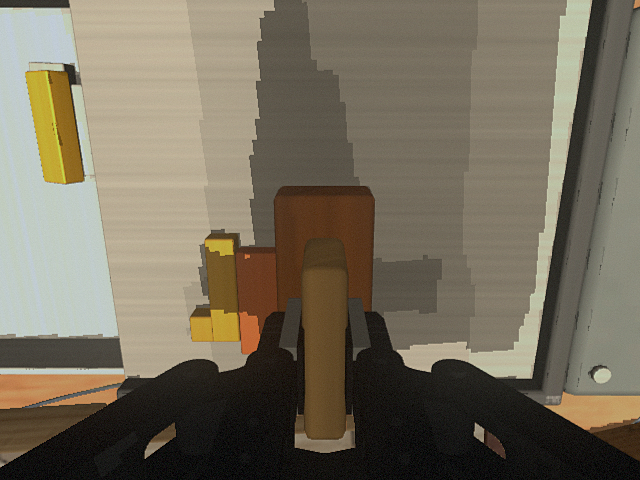

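Good; continue over the edge.

{"op": "jog_arm", "data": {
  "deltas": [
    {"claw": -1,"x": 0.05,"y": 0.1,"z": -0.8,"turn": 0},
    {"claw": -1,"x": 0,"y": 0.1,"z": -0.8,"turn": 0},
    {"claw": -1,"x": 0,"y": 0,"z": -0.8,"turn": 0},
    {"claw": -1,"x": 0,"y": 0,"z": -0.8,"turn": 0},
    {"claw": -1,"x": 0,"y": 0,"z": -0.8,"turn": 0},
    {"claw": -1,"x": 0,"y": 0,"z": -0.8,"turn": 0},
    {"claw": -1,"x": 0,"y": 0,"z": -0.8,"turn": 0},
    {"claw": -1,"x": 0,"y": 0,"z": -0.8,"turn": 0},
    {"claw": -1,"x": 0,"y": 0,"z": -0.8,"turn": 0},
    {"claw": -1,"x": 0,"y": 0,"z": -0.8,"turn": 0},
    {"claw": -1,"x": 0,"y": 0,"z": -0.8,"turn": 0},
    {"claw": -1,"x": 0,"y": 0,"z": -0.8,"turn": 0},
    {"claw": -1,"x": 0,"y": 0,"z": -0.8,"turn": 0},
    {"claw": -1,"x": 0,"y": 0,"z": 0,"turn": 0},
    {"claw": -1,"x": -2,"y": 0,"z": 0,"turn": 0},
    {"claw": -1,"x": -3,"y": 0,"z": 0,"turn": 0},
    {"claw": -1,"x": -3,"y": 0,"z": 0,"turn": 0},
    {"claw": -1,"x": -3,"y": 0,"z": 0,"turn": 0},
    {"claw": -1,"x": 0,"y": 0,"z": 0,"turn": 0},
    {"claw": -1,"x": 0,"y": 0,"z": 0,"turn": 0}
  ]
}}

```text
time_s: 17.5
ee_pos: [0.5266, -0.0452, 0.1917]
orientation: [-0.482, 0.517, 0.482, 0.518]
wrist_force: [-0.4, -0.4, -3.5]
gripper_width: 0.0123
```

Run:
```python
from h import *
plan(.4694,-.2489,.19,95.5)
snap("wrist","w12")
```

```text
ee [ 0.5266 -0.0452  0.1917] jaw 85.93 F [-0.4 -0.4 -3.5] w 0.0123 t 17.5
delta cm [  0.15   4.26 -20.72] turn -9.57
```

View pics/w12.png

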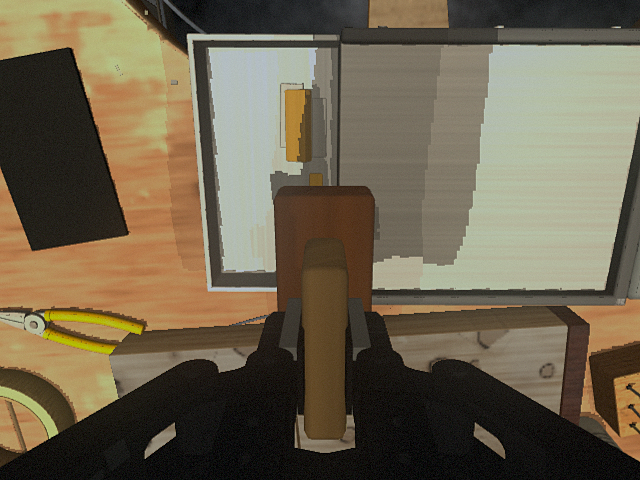

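{"op": "jog_arm", "data": {
  "deltas": [
    {"claw": -1,"x": 0,"y": 0.6,"z": -2.5,"turn": 0},
    {"claw": -1,"x": 0,"y": 0.6,"z": -3,"turn": 0},
    {"claw": -1,"x": 0,"y": 0.6,"z": -3,"turn": 0},
    {"claw": -1,"x": 0,"y": 0.6,"z": -3,"turn": 0},
    {"claw": -1,"x": 0,"y": 0.6,"z": -3,"turn": 0},
    {"claw": -1,"x": 0,"y": 0.6,"z": -3,"turn": 0},
    {"claw": -1,"x": 0,"y": 0.6,"z": -2.2,"turn": 0},
    {"claw": -1,"x": 0,"y": 0,"z": -1,"turn": 0},
    {"claw": -1,"x": 0,"y": 0,"z": 0,"turn": -3.2},
    {"claw": -1,"x": 0,"y": 0,"z": 0,"turn": -3.2},
    {"claw": -1,"x": 0,"y": 0,"z": 0,"turn": -3.2},
    {"claw": -1,"x": 0,"y": 0,"z": 0,"turn": 0},
    {"claw": -1,"x": 0,"y": 0,"z": 0,"turn": 0}
  ]
}}

```text
time_s: 18.85
ee_pos: [0.4697, -0.2487, 0.1909]
orientation: [-0.523, 0.476, 0.523, 0.476]
wrist_force: [0.1, -0.5, -3.7]
gripper_width: 0.0122
```

Run:
```python
from h import *
plan(.4694,-.2489,.0355,95.5)
snap("wrist","w13"); snap("top","t2")
v=load("t2"); cv2.imwrite("pics/t2c.png",cv2.resize(v['im'][150:330,160:460,::-1],(800,480),interpolation=cv2.INTER_CUBIC))
```

```text
ee [ 0.4697 -0.2487  0.1909] jaw 95.42 F [ 0.1 -0.5 -3.7] w 0.0122 t 18.85
delta cm [ 1.554e+01  1.000e-02 -3.000e-02] turn -0.08
```

View pics/w13.png

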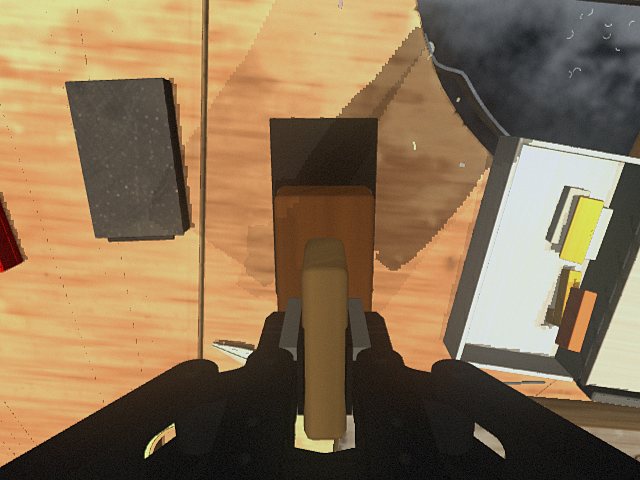

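View pics/t2c.png

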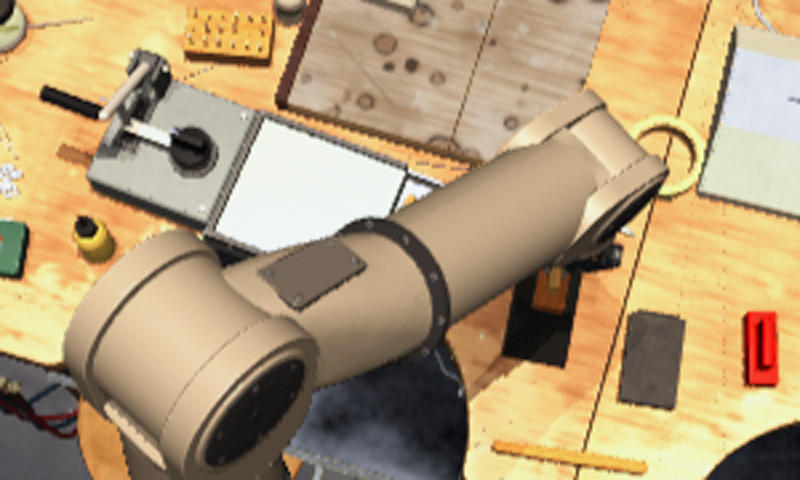

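{"op": "jog_arm", "data": {
  "deltas": [
    {"claw": -1,"x": 2.5,"y": 0,"z": 0,"turn": 0},
    {"claw": -1,"x": 3,"y": 0,"z": 0,"turn": 0},
    {"claw": -1,"x": 3,"y": 0,"z": 0,"turn": 0},
    {"claw": -1,"x": 2.5,"y": 0,"z": 0,"turn": 0},
    {"claw": -1,"x": 2,"y": 0,"z": 0,"turn": 0},
    {"claw": -1,"x": 1,"y": 0,"z": 0,"turn": 0},
    {"claw": -1,"x": 0.6,"y": 0,"z": 0,"turn": 0},
    {"claw": -1,"x": 0.5,"y": 0,"z": 0,"turn": 0},
    {"claw": -1,"x": 0.3,"y": 0,"z": 0,"turn": 0},
    {"claw": -1,"x": 0.1,"y": 0,"z": 0,"turn": 0},
    {"claw": -1,"x": 0,"y": 0,"z": 0,"turn": 0},
    {"claw": -1,"x": 0,"y": 0,"z": 0,"turn": 0}
  ]
}}

```text
time_s: 20.15
ee_pos: [0.47, -0.2492, 0.0369]
orientation: [0.524, -0.475, -0.523, -0.476]
wrist_force: [0.8, -0.3, -3.1]
gripper_width: 0.0126
```

Run:
```python
from h import *
plan(.4694,-.2489,.0350,95.5)
snap("wrist","w14")
```

```text
ee [ 0.47   -0.2492  0.0369] jaw 95.49 F [ 0.8 -0.3 -3.1] w 0.0126 t 20.15
delta cm [0.19 0.05 0.04] turn -0.01
```

View pics/w14.png

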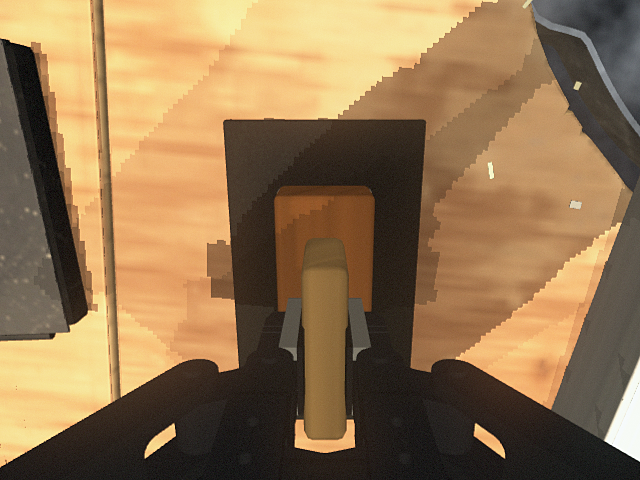

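{"op": "jog_arm", "data": {
  "deltas": [
    {"claw": -1,"x": 0.1,"y": 0.05,"z": 0.03,"turn": 0},
    {"claw": -1,"x": 0.1,"y": 0,"z": 0,"turn": 0},
    {"claw": -1,"x": 0.03,"y": 0,"z": 0,"turn": 0},
    {"claw": -1,"x": 0,"y": 0,"z": 0,"turn": 0}
  ]
}}

```text
time_s: 20.6
ee_pos: [0.4693, -0.249, 0.0345]
orientation: [0.523, -0.475, -0.523, -0.476]
wrist_force: [-1.7, 1.4, 6.2]
gripper_width: 0.0123
```

Contact. Release and rise.

{"op": "jog_arm", "data": {
  "deltas": [
    {"claw": -0.5,"x": 0,"y": 0,"z": 0,"turn": 0},
    {"claw": -0.3,"x": 0,"y": 0,"z": 0,"turn": 0},
    {"claw": 0,"x": 0,"y": 0,"z": 0,"turn": 0},
    {"claw": 0.5,"x": 0,"y": 0,"z": 0,"turn": 0},
    {"claw": 0.5,"x": 0,"y": 0,"z": 0,"turn": 0},
    {"claw": 0.5,"x": 0,"y": 0,"z": 0,"turn": 0},
    {"claw": 0.5,"x": -0.5,"y": 0,"z": 0,"turn": 0},
    {"claw": 0.5,"x": -1.5,"y": 0,"z": 0,"turn": 0},
    {"claw": 0.5,"x": -3,"y": 0,"z": 0,"turn": 0},
    {"claw": 0.5,"x": -4,"y": 0,"z": 0,"turn": 0},
    {"claw": 0.5,"x": -4,"y": 0,"z": 0,"turn": 0},
    {"claw": 0.5,"x": -4,"y": 0,"z": 0,"turn": 0},
    {"claw": 0.5,"x": -4,"y": 0,"z": 0,"turn": 0},
    {"claw": 0.5,"x": -3,"y": 0,"z": 0,"turn": 0},
    {"claw": 0.5,"x": 0,"y": 0,"z": 0,"turn": 0},
    {"claw": 0.5,"x": 0,"y": 0,"z": 0,"turn": 0}
  ]
}}

```text
time_s: 22.2
ee_pos: [0.4692, -0.2489, 0.2753]
orientation: [0.524, -0.475, -0.523, -0.476]
wrist_force: [0.5, 0.2, -0.7]
gripper_width: 0.0636
```

```bash
python3 - <<'E'
from h import *
snap("wrist","w15"); 
k=toworld(0,.155); print(k); plan(*k,.25,85.87)
E
python3 scr.py w15
```

```text
[0.51345036 0.21649841]
ee [ 0.4688 -0.2487  0.2744] jaw 95.49 F [ 0.4 -0.1 -0.1] w 0.0639 t 22.25
delta cm [ 2.45 -8.9  45.88] turn 9.62
base [ 305  146   40   98 2635] [ 0.4651 -0.2489  0.0282] ctr [ 469.5 -248.5] size [90.4 35.9] long axis deg 4.89
fin [ 316  168   17   70 1105] [ 0.4685 -0.2487  0.0619] ctr [ 469.5 -248.8] size [59.3 13.4] long axis deg 5.84
mat(visible) [ 281  117   86  143 7229] [ 0.4584 -0.2492  0.0043] ctr [ 469.3 -248.9] size [138.5  79.6] long axis deg 5.52
mat ((469.1077880859375, -248.9385528564453), (138.18588256835938, 79.55707550048828), 5.519455432891846)
```

View pics/w15.png

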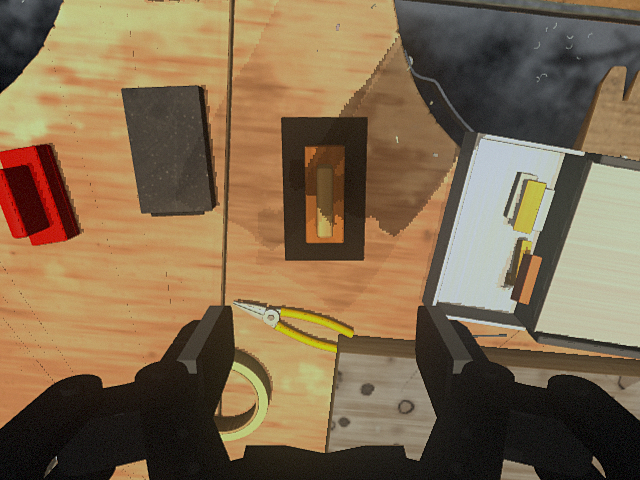

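Run:
```python
from h import *
print(ctrl.state()['joint_pos'].round(3))
for f in("w2","top0"):
    v=load(f);P=cloud(v);z=P[...,2]
    pr=np.stack([np.cos(YAW)*(P[...,0]-C0[0])+np.sin(YAW)*(P[...,1]-C0[1]),-np.sin(YAW)*(P[...,0]-C0[0])+np.cos(YAW)*(P[...,1]-C0[1])],-1)
    dark=v['im'].max(-1)<70
    near=(abs(pr[...,0])<.13)&(pr[...,1]>.1)&(pr[...,1]<.36)
    for nm,m in(("lever grip",near&dark&(z>.15)&(z<.25)),("knob",near&dark&(z>.12)&(z<.135)),("disc",near&dark&(z>.09)&(z<.103)&(pr[...,1]<.2)),("tongue",near&(z>.075)&(z<.1)&(pr[...,1]>.18)&~dark),("arm",near&~dark&(z>.105)&(z<.22))):
        q=pr[m]*1000
        if len(q)>5: print(f,nm,len(q),"x",np.percentile(q[:,0],[2,50,98]).round(0),"y",np.percentile(q[:,1],[2,50,98]).round(0),"z",np.percentile(z[m],[2,50,98]).round(3))
```

```text
[-0.181  0.162  0.622  1.905 -0.105  1.107  2.149]
w2 lever grip 307 x [-6.  1. 21.] y [232. 234. 238.] z [0.151 0.157 0.168]
w2 knob 1443 x [-7.  1. 81.] y [133. 165. 252.] z [0.121 0.127 0.133]
w2 disc 1496 x [-24.  -9.  22.] y [130. 150. 174.] z [0.092 0.098 0.1  ]
w2 tongue 1052 x [-128.   -3.    7.] y [186. 216. 242.] z [0.076 0.088 0.09 ]
w2 arm 2193 x [-1. 56. 83.] y [172. 235. 258.] z [0.119 0.129 0.167]
top0 lever grip 120 x [-38. -30. -19.] y [244. 280. 315.] z [0.182 0.194 0.204]
top0 knob 65 x [-9.  0. 72.] y [133. 158. 251.] z [0.121 0.128 0.134]
top0 disc 87 x [-25. -11.  20.] y [130. 151. 175.] z [0.091 0.098 0.103]
top0 tongue 90 x [-127.   -3.   36.] y [182. 213. 241.] z [0.076 0.088 0.099]
top0 arm 253 x [-39.  32.  84.] y [173. 238. 307.] z [0.113 0.138 0.195]
```

{"op": "jog_arm", "data": {
  "deltas": [
    {"claw": 0.5,"x": 0,"y": -0.6,"z": 2,"turn": 0},
    {"claw": 0.5,"x": 0,"y": -0.7,"z": 3.5,"turn": 0},
    {"claw": 0.5,"x": 0,"y": -0.7,"z": 3.5,"turn": 0},
    {"claw": 0.5,"x": 0,"y": -0.7,"z": 3.5,"turn": 0},
    {"claw": 0.5,"x": 0,"y": -0.7,"z": 3.5,"turn": 0},
    {"claw": 0.5,"x": 0,"y": -0.7,"z": 3.5,"turn": 0},
    {"claw": 0.5,"x": 0,"y": -0.7,"z": 3.5,"turn": 0},
    {"claw": 0.5,"x": 0,"y": -0.7,"z": 3.5,"turn": 0},
    {"claw": 0.5,"x": 0,"y": -0.7,"z": 3.5,"turn": 0},
    {"claw": 0.5,"x": 0,"y": -0.7,"z": 3.5,"turn": 0},
    {"claw": 0.5,"x": 0,"y": -0.7,"z": 3.5,"turn": 0},
    {"claw": 0.5,"x": 0,"y": -0.7,"z": 3.5,"turn": 0},
    {"claw": 0.5,"x": 0,"y": -0.6,"z": 3,"turn": 0},
    {"claw": 0.5,"x": 0,"y": 0,"z": 2.4,"turn": 0},
    {"claw": 0.5,"x": 0,"y": 0,"z": 0,"turn": 0}
  ]
}}

```text
time_s: 23.75
ee_pos: [0.5126, 0.2197, 0.2726]
orientation: [-0.524, 0.475, 0.525, 0.474]
wrist_force: [-0.3, -0.6, -0.4]
gripper_width: 0.0643
```

{"op": "jog_arm", "data": {
  "deltas": [
    {"claw": 0.5,"x": 0,"y": 0,"z": 0,"turn": 8.3},
    {"claw": 0.5,"x": 0,"y": 0,"z": 0,"turn": 8.3},
    {"claw": 0.5,"x": 0,"y": 0,"z": 0,"turn": 8.3},
    {"claw": 0.5,"x": 0,"y": 0,"z": 0,"turn": 8.3},
    {"claw": 0.5,"x": 0,"y": 0,"z": 0,"turn": 8.3},
    {"claw": 0.5,"x": 0,"y": 0,"z": 0,"turn": 8.3},
    {"claw": 0.5,"x": 0,"y": 0,"z": 0,"turn": 8.3},
    {"claw": 0.5,"x": 0,"y": 0,"z": 0,"turn": 8.3},
    {"claw": 0.5,"x": 0,"y": 0,"z": 0,"turn": 8.3},
    {"claw": 0.5,"x": 0,"y": 0,"z": 0,"turn": 8.3},
    {"claw": 0.5,"x": 0,"y": 0,"z": 0,"turn": 8.3},
    {"claw": 0.5,"x": 0,"y": 0,"z": 0,"turn": 8.3},
    {"claw": 0.5,"x": 0,"y": 0,"z": 0,"turn": 0},
    {"claw": 0.5,"x": 0,"y": 0,"z": 0,"turn": 0},
    {"claw": 0.5,"x": 0,"y": 0,"z": 0,"turn": 0}
  ]
}}

```text
time_s: 25.25
ee_pos: [0.5137, 0.2162, 0.2739]
orientation: [0.024, 0.707, -0.024, 0.707]
wrist_force: [0.1, -0.6, -0.1]
gripper_width: 0.0638
```

Run:
```python
from h import *
k=toworld(0,.155); plan(*k,.25,-4.13); print(ctrl.state()['joint_pos'].round(3))
snap("wrist","w16")
```

```text
ee [0.5137 0.2162 0.2739] jaw -3.91 F [ 0.1 -0.6 -0.1] w 0.0638 t 25.25
delta cm [ 2.39  0.03 -0.03] turn 0.22
[-0.937  0.207  0.496  1.845 -0.109  1.117 -0.47 ]
```

View pics/w16.png

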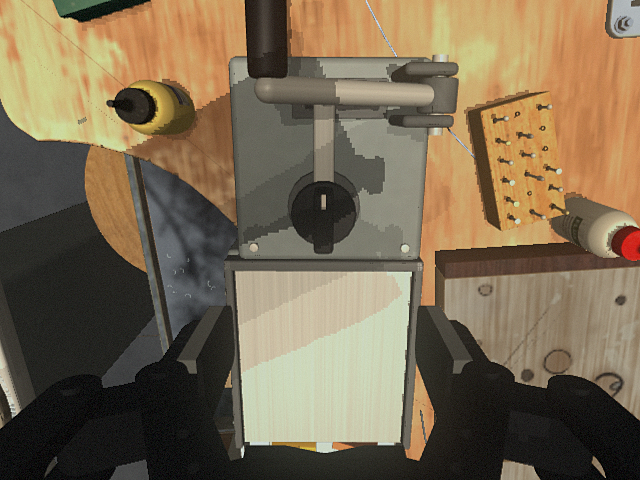

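```bash
cat > knob.py <<'E'
from h import *
import sys
def knob(f):
    v=load(f);P=cloud(v);z=P[...,2]
    k=toworld(0,.155); near=np.hypot(P[...,0]-k[0],P[...,1]-k[1])<.04
    dark=v['im'].max(-1)<75
    disc=near&dark&(z>.085)&(z<.135)
    bar=near&(z>(z[near&dark].max()-.006))&(z<.14)
    r=cv2.minAreaRect(P[bar][:,:2].astype(np.float32)*1000)
    print("bar z",np.median(z[bar]).round(4),r)
    d=near&dark&(z<np.median(z[bar])-.02)&(z>np.median(z[bar])-.036)
    print("disc z",np.median(z[d]).round(4),cv2.minEnclosingCircle(P[d][:,:2].astype(np.float32)*1000), "expect",k*1000)
knob(sys.argv[1])
E
python3 knob.py w16
python3 - <<'E'
from h import *
v=load("w16");P=cloud(v)
m=(v['im'][...,0]>120)&(v['im'][...,2]<90)&(P[...,2]>.03)&(P[...,2]<.13); m[:,250:]=0; m[:60]=0
c=P[m]; print("bottle",np.median(c,0),topress(np.median(c,0)))
E
```

```text
bar z nan ((0.0, 0.0), (0.0, 0.0), 0.0)
disc z nan ((0.0, 0.0), 0.0) expect [513.45036026 216.49841353]
bottle [0.39204576 0.30218093 0.07016784] [-0.12725387  0.23172695]
  return _methods._mean(a, axis=axis, dtype=dtype,
  ret = ret.dtype.type(ret / rcount)
```

```bash
sed -i 's/    bar=near.*/    bar=near\&(z>.114)\&(z<.135)/' knob.py; python3 knob.py w16
python3 - <<'E'
from h import *
v=load("w16");cv2.imwrite("pics/w16c.png",cv2.resize(v['im'][40:280,220:440,::-1],(550,600),interpolation=cv2.INTER_CUBIC))
P=cloud(v)
for q in((323,205),(323,240),(300,215),(323,120),(350,92),(268,92)): print(q,P[q[1],q[0]].round(4),(topress(P[q[1],q[0]])*1000).round(1))
E
```

```text
bar z 0.128 ((513.4722290039062, 216.4641876220703), (43.418643951416016, 13.396820068359375), 86.01817321777344)
disc z 0.0982 ((513.1930541992188, 216.19081115722656), 24.914630889892578) expect [513.45036026 216.49841353]
(323, 205) [0.514  0.2298 0.129 ] [ -0.4 168.3]
(323, 240) [0.5123 0.2051 0.1286] [ -0.3 143.5]
(300, 215) [0.4955 0.2167 0.0969] [-17.9 154. ]
(323, 120) [0.5177 0.2847 0.0881] [ -0.7 223.3]
(350, 92) [0.5338 0.2994 0.1656] [ 14.4 239.1]
(268, 92) [0.4921 0.3009 0.1927] [-27.4 237.7]
```

View pics/w16c.png

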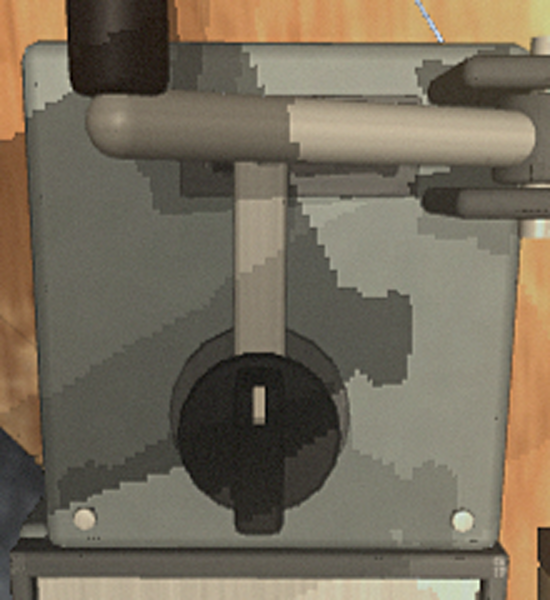

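{"op": "jog_arm", "data": {
  "deltas": [
    {"claw": 0.3,"x": 2.5,"y": 0,"z": 0,"turn": 0.2},
    {"claw": 0.3,"x": 3,"y": 0,"z": 0,"turn": 0},
    {"claw": 0.3,"x": 3,"y": 0,"z": 0,"turn": 0},
    {"claw": 0.3,"x": 2.5,"y": 0,"z": 0,"turn": 0},
    {"claw": 0.3,"x": 1.5,"y": 0,"z": 0,"turn": 0},
    {"claw": 0.3,"x": 0.5,"y": 0,"z": 0,"turn": 0},
    {"claw": 0.3,"x": 0,"y": 0,"z": 0,"turn": 0},
    {"claw": 0.3,"x": 0,"y": 0,"z": 0,"turn": 0}
  ]
}}

```text
time_s: 26.1
ee_pos: [0.5143, 0.2166, 0.145]
orientation: [0.027, 0.706, -0.026, 0.707]
wrist_force: [-1.0, -0.0, 0.5]
gripper_width: 0.0555
```

Run:
```python
from h import *
plan(.5133,.2163,.108,-4.13)
snap("wrist","w17");snap("side","s2"); v=load("s2")
cv2.imwrite("pics/s2c.png",cv2.resize(v['im'][200:400,220:420,::-1],(600,600),interpolation=cv2.INTER_CUBIC))
```

```text
ee [0.5143 0.2166 0.145 ] jaw -4.28 F [-1.  -0.   0.5] w 0.0555 t 26.1
delta cm [ 3.7  -0.04 -0.1 ] turn -0.15
```

View pics/w17.png

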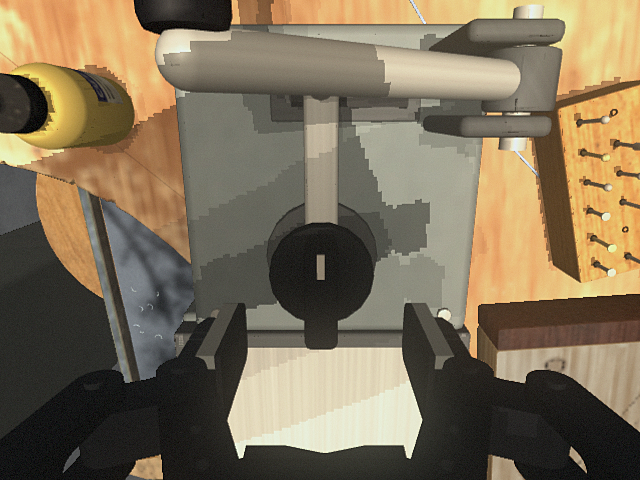

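View pics/s2c.png

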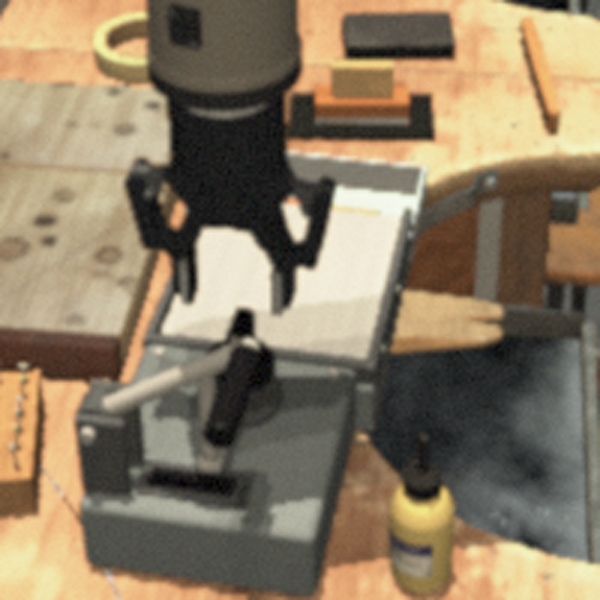

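{"op": "jog_arm", "data": {
  "deltas": [
    {"claw": 0.3,"x": 1,"y": 0,"z": -0.1,"turn": -0.15},
    {"claw": 0.3,"x": 1.2,"y": 0,"z": 0,"turn": 0},
    {"claw": 0.3,"x": 1,"y": 0,"z": 0,"turn": 0},
    {"claw": 0.3,"x": 0.5,"y": 0,"z": 0,"turn": 0},
    {"claw": 0.3,"x": 0,"y": 0,"z": 0,"turn": 0},
    {"claw": 0.3,"x": 0,"y": 0,"z": 0,"turn": 0},
    {"claw": 0.3,"x": 0,"y": 0,"z": 0,"turn": 0}
  ]
}}

```text
time_s: 26.9
ee_pos: [0.5131, 0.2167, 0.1075]
orientation: [0.026, 0.707, -0.026, 0.707]
wrist_force: [0.2, 0.0, -0.1]
gripper_width: 0.0557
```

Run:
```python
from h import *
plan(.5133,.2163,.108,-4.13)
snap("wrist","w18")
```

```text
ee [0.5131 0.2167 0.1075] jaw -4.16 F [ 0.2  0.  -0.1] w 0.0557 t 26.9
delta cm [-0.05 -0.04  0.02] turn -0.03
```

View pics/w18.png

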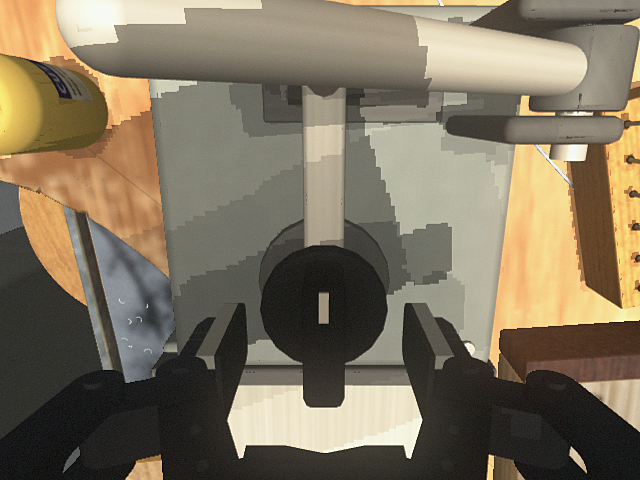

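Close on the bar with moderate force.

{"op": "jog_arm", "data": {
  "deltas": [
    {"claw": -0.4,"x": 0,"y": -0.04,"z": 0,"turn": 0},
    {"claw": -1,"x": 0,"y": 0,"z": 0,"turn": 0},
    {"claw": -1,"x": 0,"y": 0,"z": 0,"turn": 0},
    {"claw": -1,"x": 0,"y": 0,"z": 0,"turn": 0},
    {"claw": -1,"x": 0,"y": 0,"z": 0,"turn": 0},
    {"claw": -1,"x": 0,"y": 0,"z": 0,"turn": 0},
    {"claw": -1,"x": 0,"y": 0,"z": 0,"turn": 0}
  ],
  "squeeze": 60
}}

```text
time_s: 27.65
ee_pos: [0.5129, 0.2163, 0.1073]
orientation: [0.026, 0.707, -0.026, 0.707]
wrist_force: [-0.7, -0.1, 4.1]
gripper_width: 0.0125
```

{"op": "jog_arm", "data": {
  "deltas": [
    {"claw": -1,"x": 0.3,"y": 0,"z": 0,"turn": 0},
    {"claw": -1,"x": 0.3,"y": 0,"z": 0,"turn": 0},
    {"claw": -1,"x": 0.15,"y": 0,"z": 0,"turn": 0},
    {"claw": -1,"x": 0,"y": 0,"z": 0,"turn": 0},
    {"claw": -1,"x": 0,"y": 0,"z": 0,"turn": 0}
  ]
}}

```text
time_s: 28.15
ee_pos: [0.513, 0.2163, 0.0997]
orientation: [0.026, 0.707, -0.026, 0.707]
wrist_force: [-1.1, -0.5, 7.6]
gripper_width: 0.0127
```

{"op": "jog_arm", "data": {
  "deltas": [
    {"claw": -1,"x": 0.08,"y": 0,"z": 0,"turn": 0},
    {"claw": -1,"x": 0,"y": 0,"z": 0,"turn": 0},
    {"claw": -1,"x": 0,"y": 0,"z": 0,"turn": 0}
  ]
}}

```text
time_s: 28.45
ee_pos: [0.5132, 0.2163, 0.0993]
orientation: [0.026, 0.706, -0.025, 0.707]
wrist_force: [-3.5, -0.7, 16.1]
gripper_width: 0.0127
```

```bash
python3 - <<'E'
from h import *
print(snap("wrist","w19")['wrist_force'])
E
python3 knob.py w18;python3 knob.py w19
```

```text
[-3.50326485 -0.70971738 16.08472872]
bar z 0.1278 ((511.37249755859375, 217.41888427734375), (44.08491516113281, 74.78689575195312), 67.11983489990234)
disc z 0.0982 ((513.0454711914062, 216.4998016357422), 24.98293113708496) expect [513.45036026 216.49841353]
bar z 0.1202 ((512.9819946289062, 216.48269653320312), (38.713287353515625, 38.03943634033203), 42.07341766357422)
disc z 0.09 ((513.1718139648438, 216.70965576171875), 24.895063400268555) expect [513.45036026 216.49841353]
```

{"op": "jog_arm", "data": {
  "deltas": [
    {"claw": -1,"x": 0,"y": 0,"z": 0,"turn": -3},
    {"claw": -1,"x": 0,"y": 0,"z": 0,"turn": -5},
    {"claw": -1,"x": 0,"y": 0,"z": 0,"turn": -5},
    {"claw": -1,"x": 0,"y": 0,"z": 0,"turn": -5},
    {"claw": -1,"x": 0,"y": 0,"z": 0,"turn": -5},
    {"claw": -1,"x": 0,"y": 0,"z": 0,"turn": -5},
    {"claw": -1,"x": 0,"y": 0,"z": 0,"turn": -5},
    {"claw": -1,"x": 0,"y": 0,"z": 0,"turn": 0}
  ]
}}

```text
time_s: 29.3
ee_pos: [0.513, 0.2163, 0.0994]
orientation: [-0.177, 0.684, 0.177, 0.685]
wrist_force: [-4.6, -0.8, 16.2]
gripper_width: 0.0127
```

Run:
```python
from h import *
plan(.5132,.2163,.0993,64.6); s=ctrl.state(); print(s['torque'],s['joint_pos'].round(2))
snap("wrist","w20")
```

```text
ee [0.513  0.2163 0.0994] jaw 29.03 F [-4.6 -0.8 16.2] w 0.0127 t 29.3
delta cm [ 0.01 -0.01  0.02] turn -35.57
[-0.30578039  1.06076706 -0.01506144] [-0.75  0.4   0.29  2.   -0.16  0.76  0.14]
```

View pics/w20.png

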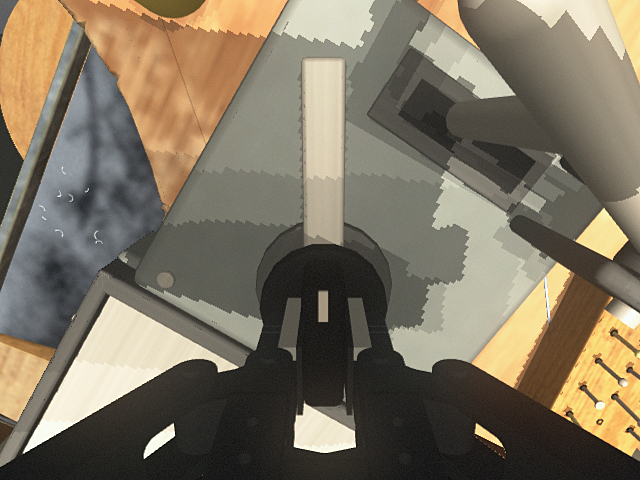

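Turning well with the tongue. Continue 35.5°.

{"op": "jog_arm", "data": {
  "deltas": [
    {"claw": -1,"x": 0,"y": 0,"z": 0,"turn": -5},
    {"claw": -1,"x": 0,"y": 0,"z": 0,"turn": -5},
    {"claw": -1,"x": 0,"y": 0,"z": 0,"turn": -5},
    {"claw": -1,"x": 0,"y": 0,"z": 0,"turn": -5},
    {"claw": -1,"x": 0,"y": 0,"z": 0,"turn": -5},
    {"claw": -1,"x": 0,"y": 0,"z": 0,"turn": -5},
    {"claw": -1,"x": 0,"y": 0,"z": 0,"turn": -3},
    {"claw": -1,"x": 0,"y": 0,"z": 0,"turn": -2.5},
    {"claw": -1,"x": 0,"y": 0,"z": 0,"turn": 0},
    {"claw": -1,"x": 0,"y": 0,"z": 0,"turn": 0}
  ]
}}

```text
time_s: 30.35
ee_pos: [0.5129, 0.2162, 0.0994]
orientation: [-0.376, 0.598, 0.377, 0.599]
wrist_force: [-4.3, -1.6, 17.2]
gripper_width: 0.0129
```

Run:
```python
from h import *
plan(.5132,.2163,.0993,64.6); s=ctrl.state(); print(s['torque'],s['joint_pos'].round(2))
snap("wrist","w21")
```

```text
ee [0.5129 0.2162 0.0994] jaw 64.35 F [-4.3 -1.6 17.2] w 0.0129 t 30.35
delta cm [ 0.01 -0.02  0.02] turn -0.25
[-0.51601898  1.18415821  0.01138894] [-0.63  0.4   0.14  1.99 -0.08  0.76  0.68]
```

View pics/w21.png

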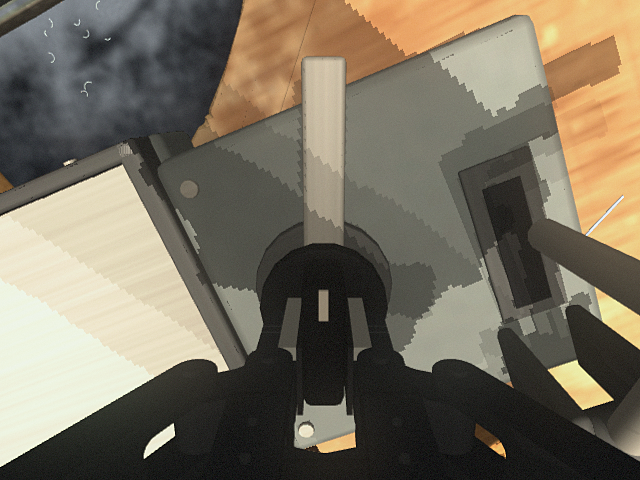

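{"op": "jog_arm", "data": {
  "deltas": [
    {"claw": -1,"x": 0,"y": 0,"z": 0,"turn": -0.6},
    {"claw": -1,"x": 0,"y": 0,"z": 0,"turn": 0},
    {"claw": -1,"x": -0.3,"y": 0,"z": 0,"turn": 0},
    {"claw": -1,"x": -0.3,"y": 0,"z": 0,"turn": 0},
    {"claw": -1,"x": -0.2,"y": 0,"z": 0,"turn": 0},
    {"claw": -1,"x": 0,"y": 0,"z": 0,"turn": 0},
    {"claw": 0.3,"x": 0,"y": 0,"z": 0,"turn": 0},
    {"claw": 0.3,"x": 0,"y": 0,"z": 0,"turn": 0},
    {"claw": 0.3,"x": 0,"y": 0,"z": 0,"turn": 0},
    {"claw": 0.3,"x": 0,"y": 0,"z": 0,"turn": 0},
    {"claw": 0.3,"x": -1,"y": 0,"z": 0,"turn": 0},
    {"claw": 0.3,"x": -2.5,"y": 0,"z": 0,"turn": 0},
    {"claw": 0.3,"x": -4,"y": 0,"z": 0,"turn": 0},
    {"claw": 0.3,"x": -4,"y": 0,"z": 0,"turn": 0},
    {"claw": 0.3,"x": -4,"y": 0,"z": 0,"turn": 0},
    {"claw": 0.3,"x": -2,"y": 0,"z": 0,"turn": 0},
    {"claw": 0.3,"x": 0,"y": 0,"z": 0,"turn": 0},
    {"claw": 0.3,"x": 0,"y": 0,"z": 0,"turn": 0}
  ]
}}

```text
time_s: 32.2
ee_pos: [0.5128, 0.2162, 0.2824]
orientation: [-0.38, 0.596, 0.38, 0.597]
wrist_force: [0.1, -0.2, -1.1]
gripper_width: 0.0558
```

```bash
python3 - <<'E'
from h import *
plan(*toworld(-.030,.281),.25,-4.13)
snap("wrist","w22")
E
python3 knob.py w22
```

```text
ee [0.5128 0.2162 0.2824] jaw 64.95 F [ 0.1 -0.2 -1.1] w 0.0558 t 32.2
delta cm [ 3.24  7.25 10.75] turn 69.08
bar z 0.128 ((513.0827026367188, 216.6617431640625), (13.540547370910645, 43.673458099365234), 64.9367446899414)
disc z 0.0982 ((513.01123046875, 216.41189575195312), 24.89990997314453) expect [513.45036026 216.49841353]
```

View pics/w22.png

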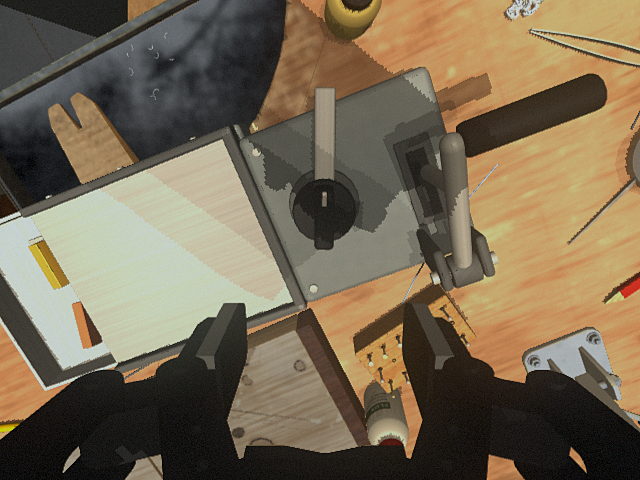

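```bash
cat > lev.py <<'E'
from h import *
import sys
def lev(f):
    v=load(f);P=cloud(v);z=P[...,2]
    dx,dy=P[...,0]-C0[0],P[...,1]-C0[1]; px=np.cos(YAW)*dx+np.sin(YAW)*dy; py=-np.sin(YAW)*dx+np.cos(YAW)*dy
    m=(v['im'].max(-1)<80)&(px>-.075)&(px<.01)&(py>.24)&(py<.34)&(z>.09)&(z<.22)
    print("lever n",m.sum(),"y",np.percentile(py[m],[1,99]).round(4),"x",np.percentile(px[m],[1,99]).round(4),"top z",np.percentile(z[m],98).round(4),"x at top",np.median(px[m&(z>np.percentile(z[m],85))]).round(4))
lev(sys.argv[1])
E
python3 lev.py w22
python3 - <<'E'
from h import *
print(toworld(-.028,.281),toworld(-.050,.281))
plan(*toworld(-.028,.281),.26,85.87)
E
```

```text
lever n 5482 y [0.2447 0.3166] x [-0.038  -0.0198] top z 0.1967 x at top -0.0284
[0.49458707 0.34418622] [0.47264407 0.34576885]
ee [0.5124 0.216  0.2815] jaw 64.95 F [ 0.8 -0.7  0.4] w 0.0554 t 32.25
delta cm [ 2.15  7.04 10.85] turn -20.92
```

{"op": "jog_arm", "data": {
  "deltas": [
    {"claw": -1,"x": 0,"y": 1,"z": 1.5,"turn": 0},
    {"claw": -1,"x": 0,"y": 1.5,"z": 2.3,"turn": 0},
    {"claw": -1,"x": 0,"y": 1.5,"z": 2.3,"turn": 0},
    {"claw": -1,"x": 0,"y": 1.5,"z": 2.3,"turn": 0},
    {"claw": -1,"x": 0,"y": 1.5,"z": 2.4,"turn": 0},
    {"claw": -1,"x": 0,"y": 0,"z": 0,"turn": -5.2},
    {"claw": -1,"x": 0,"y": 0,"z": 0,"turn": -5.2},
    {"claw": -1,"x": 0,"y": 0,"z": 0,"turn": -5.2},
    {"claw": -1,"x": 0,"y": 0,"z": 0,"turn": -5.3},
    {"claw": -1,"x": 0,"y": 0,"z": 0,"turn": 0},
    {"claw": -1,"x": 0,"y": 0,"z": 0,"turn": 0},
    {"claw": -1,"x": 0,"y": 0,"z": 0,"turn": 0}
  ]
}}

```text
time_s: 33.45
ee_pos: [0.495, 0.3436, 0.2814]
orientation: [-0.481, 0.519, 0.481, 0.518]
wrist_force: [0.0, -0.3, 0.4]
gripper_width: 0.0001
```

```bash
python3 - <<'E'
from h import *
plan(*toworld(-.028,.281),.205,85.87)
snap("wrist","w23")
E
python3 lev.py w23; python3 scr.py w15 >/dev/null
```

```text
ee [0.495  0.3436 0.2814] jaw 85.72 F [ 0.  -0.3  0.4] w 0.0001 t 33.45
delta cm [7.64 0.04 0.06] turn -0.15
lever n 4418 y [0.2451 0.3171] x [-0.0381 -0.0018] top z 0.1966 x at top -0.0285
```

View pics/w23.png

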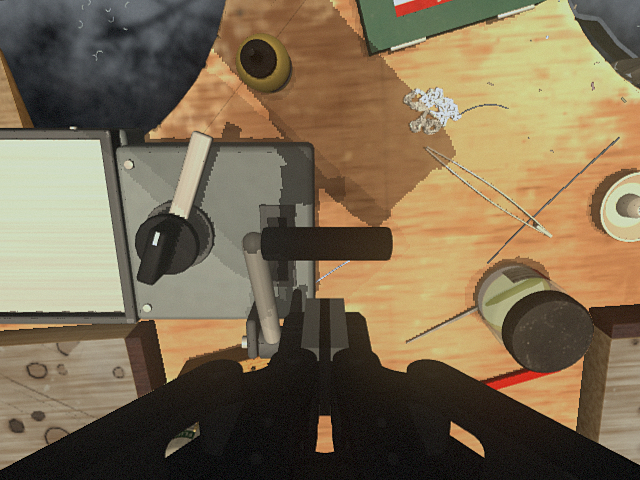

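{"op": "jog_arm", "data": {
  "deltas": [
    {"claw": -1,"x": 2,"y": 0,"z": 0.05,"turn": 0},
    {"claw": -1,"x": 2.5,"y": 0.05,"z": 0,"turn": 0},
    {"claw": -1,"x": 2,"y": 0,"z": 0,"turn": 0},
    {"claw": -1,"x": 1.4,"y": 0,"z": 0,"turn": 0},
    {"claw": -1,"x": 0.6,"y": 0,"z": 0,"turn": 0},
    {"claw": -1,"x": 0.5,"y": 0.32,"z": 0,"turn": 0},
    {"claw": -1,"x": 0.55,"y": 0.32,"z": 0,"turn": 0},
    {"claw": -1,"x": 0.56,"y": 0.27,"z": 0,"turn": 0},
    {"claw": -1,"x": 0.56,"y": 0.27,"z": 0,"turn": 0},
    {"claw": -1,"x": 0.59,"y": 0.22,"z": 0,"turn": 0},
    {"claw": -1,"x": 0.59,"y": 0.22,"z": 0,"turn": 0},
    {"claw": -1,"x": 0.6,"y": 0.15,"z": 0,"turn": 0},
    {"claw": -1,"x": 0.6,"y": 0.15,"z": 0,"turn": 0},
    {"claw": -1,"x": 0.62,"y": 0.1,"z": 0,"turn": 0},
    {"claw": -1,"x": 0.62,"y": 0.1,"z": 0,"turn": 0},
    {"claw": -1,"x": 0.62,"y": 0.03,"z": 0,"turn": 0},
    {"claw": -1,"x": 0.62,"y": 0.03,"z": 0,"turn": 0},
    {"claw": -1,"x": 0,"y": 0,"z": 0,"turn": 0}
  ]
}}

```text
time_s: 35.3
ee_pos: [0.4727, 0.3468, 0.1272]
orientation: [-0.481, 0.517, 0.482, 0.518]
wrist_force: [-6.4, 0.5, 9.3]
gripper_width: -0.0003
```

Run:
```python
from h import *
plan(*toworld(-.050,.281),.1188,85.87)
snap("side","s3"); v=load("s3")
cv2.imwrite("pics/s3c.png",cv2.resize(v['im'][200:400,220:420,::-1],(600,600),interpolation=cv2.INTER_CUBIC))
```

```text
ee [0.4727 0.3468 0.1272] jaw 85.86 F [-6.4  0.5  9.3] w -0.0003 t 35.3
delta cm [ 0.84 -0.   -0.1 ] turn -0.01
```

View pics/s3c.png

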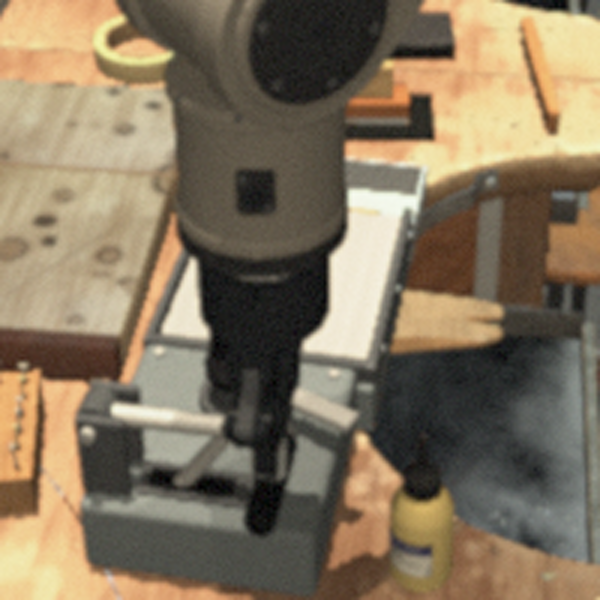

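{"op": "jog_arm", "data": {
  "deltas": [
    {"claw": -1,"x": 0.4,"y": 0,"z": 0,"turn": 0},
    {"claw": -1,"x": 0.3,"y": 0,"z": 0,"turn": 0},
    {"claw": -1,"x": 0.1,"y": 0,"z": 0,"turn": 0},
    {"claw": -1,"x": 0,"y": 0,"z": 0,"turn": 0}
  ]
}}

```text
time_s: 35.75
ee_pos: [0.4728, 0.3468, 0.1197]
orientation: [-0.481, 0.517, 0.482, 0.518]
wrist_force: [-5.7, -0.1, 8.7]
gripper_width: -0.0003
```

{"op": "jog_arm", "data": {
  "deltas": [
    {"claw": -1,"x": 0.1,"y": 0,"z": 0,"turn": 0},
    {"claw": -1,"x": 0.05,"y": 0,"z": 0,"turn": 0},
    {"claw": -1,"x": 0,"y": 0,"z": 0,"turn": 0}
  ]
}}

```text
time_s: 36.05
ee_pos: [0.4728, 0.3469, 0.1185]
orientation: [-0.481, 0.517, 0.482, 0.518]
wrist_force: [-6.2, 0.2, 11.4]
gripper_width: 0.0
```

{"op": "jog_arm", "data": {
  "deltas": [
    {"claw": -1,"x": 0.05,"y": 0,"z": 0,"turn": 0},
    {"claw": -1,"x": 0.03,"y": 0,"z": 0,"turn": 0},
    {"claw": -1,"x": 0,"y": 0,"z": 0,"turn": 0}
  ]
}}

```text
time_s: 36.35
ee_pos: [0.4729, 0.347, 0.1181]
orientation: [-0.481, 0.517, 0.482, 0.518]
wrist_force: [-8.2, -2.2, 17.7]
gripper_width: 0.0002
```

{"op": "jog_arm", "data": {
  "deltas": [
    {"claw": -1,"x": 0.04,"y": 0,"z": 0,"turn": 0},
    {"claw": -1,"x": 0,"y": 0,"z": 0,"turn": 0},
    {"claw": -1,"x": 0,"y": 0,"z": 0,"turn": 0}
  ]
}}

```text
time_s: 36.65
ee_pos: [0.4729, 0.347, 0.118]
orientation: [-0.481, 0.517, 0.482, 0.518]
wrist_force: [-10.2, -2.5, 21.4]
gripper_width: -0.0
```

{"op": "jog_arm", "data": {
  "deltas": [
    {"claw": -1,"x": -0.6,"y": 0,"z": 0,"turn": 0},
    {"claw": -1,"x": -0.8,"y": -0.03,"z": 0,"turn": 0},
    {"claw": -1,"x": -1.2,"y": -0.2,"z": 0,"turn": 0},
    {"claw": -1,"x": -1.2,"y": -0.3,"z": 0,"turn": 0},
    {"claw": -1,"x": -1.2,"y": -0.45,"z": 0,"turn": 0},
    {"claw": -1,"x": -1.2,"y": -0.5,"z": 0,"turn": 0},
    {"claw": -1,"x": -1.2,"y": -0.7,"z": 0,"turn": 0},
    {"claw": -1,"x": -1.2,"y": 0,"z": 0,"turn": 0},
    {"claw": -1,"x": -1.5,"y": 0,"z": 0,"turn": 0},
    {"claw": -1,"x": -1.5,"y": 0,"z": 0,"turn": 0},
    {"claw": -1,"x": 0,"y": 0,"z": 0,"turn": 0},
    {"claw": -1,"x": 0,"y": 0,"z": 0,"turn": 0},
    {"claw": -1,"x": 0,"y": 0,"z": 0,"turn": 0}
  ]
}}

```text
time_s: 37.95
ee_pos: [0.4943, 0.3441, 0.2314]
orientation: [-0.482, 0.518, 0.482, 0.517]
wrist_force: [0.1, -0.4, -0.6]
gripper_width: -0.0001
```

```bash
python3 - <<'E'
from h import *
plan(*toworld(-.028,.281),.200,85.87)
snap("wrist","w24")
E
python3 lev.py w24
```

```text
ee [0.4943 0.3441 0.2314] jaw 85.86 F [ 0.1 -0.4 -0.6] w -0.0001 t 37.95
delta cm [ 3.14 -0.03  0.01] turn -0.01
lever n 6936 y [0.2454 0.317 ] x [-0.0381 -0.0033] top z 0.1965 x at top -0.0286
```

View pics/w24.png

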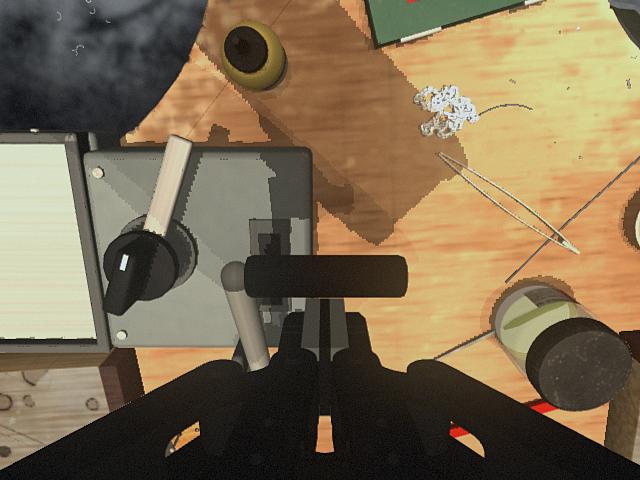

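Lever fully up (top z 0.1965). Second stroke.

{"op": "jog_arm", "data": {
  "deltas": [
    {"claw": -1,"x": 1.8,"y": 0,"z": 0,"turn": 0},
    {"claw": -1,"x": 1.4,"y": 0,"z": 0,"turn": 0},
    {"claw": -1,"x": 0.5,"y": 0.1,"z": 0,"turn": 0},
    {"claw": -1,"x": 0.5,"y": 0.32,"z": 0,"turn": 0},
    {"claw": -1,"x": 0.55,"y": 0.3,"z": 0,"turn": 0},
    {"claw": -1,"x": 0.56,"y": 0.27,"z": 0,"turn": 0},
    {"claw": -1,"x": 0.56,"y": 0.27,"z": 0,"turn": 0},
    {"claw": -1,"x": 0.59,"y": 0.22,"z": 0,"turn": 0},
    {"claw": -1,"x": 0.59,"y": 0.22,"z": 0,"turn": 0},
    {"claw": -1,"x": 0.6,"y": 0.15,"z": 0,"turn": 0},
    {"claw": -1,"x": 0.6,"y": 0.15,"z": 0,"turn": 0},
    {"claw": -1,"x": 0.62,"y": 0.1,"z": 0,"turn": 0},
    {"claw": -1,"x": 0.62,"y": 0.1,"z": 0,"turn": 0},
    {"claw": -1,"x": 0.62,"y": 0,"z": 0,"turn": 0},
    {"claw": -1,"x": 0.62,"y": 0,"z": 0,"turn": 0},
    {"claw": -1,"x": 0.3,"y": 0,"z": 0,"turn": 0},
    {"claw": -1,"x": 0,"y": 0,"z": 0,"turn": 0},
    {"claw": -1,"x": 0,"y": 0,"z": 0,"turn": 0}
  ]
}}

```text
time_s: 39.8
ee_pos: [0.4719, 0.3463, 0.1216]
orientation: [-0.481, 0.518, 0.482, 0.517]
wrist_force: [-6.4, 1.0, 8.8]
gripper_width: 0.0002
```

{"op": "jog_arm", "data": {
  "deltas": [
    {"claw": -1,"x": 0.2,"y": 0,"z": 0,"turn": 0},
    {"claw": -1,"x": 0.12,"y": 0,"z": 0,"turn": 0},
    {"claw": -1,"x": 0.05,"y": 0,"z": 0,"turn": 0},
    {"claw": -1,"x": 0.03,"y": 0,"z": 0,"turn": 0},
    {"claw": -1,"x": 0,"y": 0,"z": 0,"turn": 0}
  ]
}}

```text
time_s: 40.3
ee_pos: [0.4721, 0.3464, 0.1182]
orientation: [-0.481, 0.518, 0.482, 0.517]
wrist_force: [-8.1, -1.1, 17.2]
gripper_width: 0.0001
```

{"op": "jog_arm", "data": {
  "deltas": [
    {"claw": -1,"x": 0.05,"y": 0,"z": 0,"turn": 0},
    {"claw": -1,"x": 0,"y": 0,"z": 0,"turn": 0},
    {"claw": -1,"x": 0,"y": 0,"z": 0,"turn": 0}
  ]
}}

```text
time_s: 40.6
ee_pos: [0.4721, 0.3464, 0.118]
orientation: [-0.481, 0.518, 0.482, 0.518]
wrist_force: [-10.1, -2.7, 20.6]
gripper_width: -0.0
```

{"op": "jog_arm", "data": {
  "deltas": [
    {"claw": -1,"x": -0.6,"y": 0,"z": 0,"turn": 0},
    {"claw": -1,"x": -0.8,"y": -0.03,"z": 0,"turn": 0},
    {"claw": -1,"x": -1.2,"y": -0.2,"z": 0,"turn": 0},
    {"claw": -1,"x": -1.2,"y": -0.3,"z": 0,"turn": 0},
    {"claw": -1,"x": -1.2,"y": -0.45,"z": 0,"turn": 0},
    {"claw": -1,"x": -1.2,"y": -0.5,"z": 0,"turn": 0},
    {"claw": -1,"x": -1.2,"y": -0.7,"z": 0,"turn": 0},
    {"claw": -1,"x": -1.5,"y": 0,"z": 0,"turn": 0},
    {"claw": -1,"x": -2,"y": 0,"z": 0,"turn": 0},
    {"claw": -1,"x": -3,"y": 0,"z": 0,"turn": 0},
    {"claw": -1,"x": -3,"y": 0,"z": 0,"turn": 0},
    {"claw": -1,"x": 0,"y": 0,"z": 0,"turn": 0},
    {"claw": -1,"x": 0,"y": 0,"z": 0,"turn": 0}
  ]
}}

```text
time_s: 41.9
ee_pos: [0.4942, 0.3443, 0.2866]
orientation: [-0.482, 0.518, 0.482, 0.518]
wrist_force: [-0.2, -0.2, -0.4]
gripper_width: 0.0002
```

```bash
python3 - <<'E'
from h import *
plan(.5131,.2164,.282,64.9)
snap("wrist","w25")
E
python3 lev.py w25
```

```text
ee [0.4942 0.3443 0.2866] jaw 85.86 F [-0.2 -0.2 -0.4] w 0.0002 t 41.9
delta cm [  0.46  -2.81 -12.62] turn 20.96
lever n 4256 y [0.2449 0.317 ] x [-0.0381 -0.0018] top z 0.1966 x at top -0.0284
```

{"op": "jog_arm", "data": {
  "deltas": [
    {"claw": -1,"x": 0,"y": -0.5,"z": -2,"turn": 0},
    {"claw": -1,"x": 0,"y": -0.5,"z": -2.5,"turn": 0},
    {"claw": 0.3,"x": 0,"y": -0.6,"z": -2.8,"turn": 0},
    {"claw": 0.3,"x": 0,"y": -0.6,"z": -2.8,"turn": 0},
    {"claw": 0.3,"x": 0,"y": -0.6,"z": -2.5,"turn": 0},
    {"claw": 0.3,"x": 0,"y": 0,"z": 0,"turn": 5.2},
    {"claw": 0.3,"x": 0,"y": 0,"z": 0,"turn": 5.2},
    {"claw": 0.3,"x": 0,"y": 0,"z": 0,"turn": 5.2},
    {"claw": 0.3,"x": 0,"y": 0,"z": 0,"turn": 5.3},
    {"claw": 0.3,"x": 0,"y": 0,"z": 0,"turn": 0},
    {"claw": 0.3,"x": 0,"y": 0,"z": 0,"turn": 0},
    {"claw": 0.3,"x": 0,"y": 0,"z": 0,"turn": 0}
  ]
}}

```text
time_s: 43.15
ee_pos: [0.5131, 0.2165, 0.2857]
orientation: [-0.38, 0.596, 0.38, 0.596]
wrist_force: [-0.0, 0.7, 0.1]
gripper_width: 0.0551
```

```bash
python3 - <<'E'
from h import *
plan(.5131,.2164,.107,64.9)
snap("wrist","w26")
E
python3 knob.py w26;  python3 lev.py w26
```

```text
ee [0.5131 0.2165 0.2857] jaw 65.08 F [-0.   0.7  0.1] w 0.0551 t 43.15
delta cm [ 1.787e+01 -1.000e-02  0.000e+00] turn 0.18
bar z 0.1279 ((512.932373046875, 216.2835693359375), (13.93369197845459, 43.91144561767578), 64.95936584472656)
disc z 0.0982 ((513.1611938476562, 216.3785858154297), 24.985177993774414) expect [513.45036026 216.49841353]
lever n 5327 y [0.2447 0.3164] x [-0.0379 -0.0197] top z 0.1966 x at top -0.0283
```

View pics/w26.png

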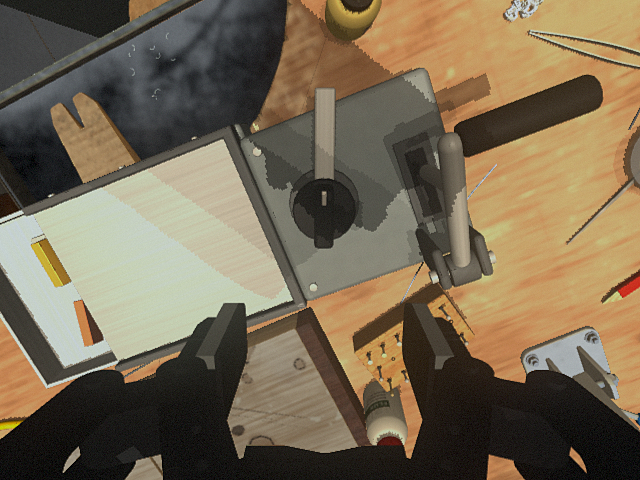

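Descend 17.85 cm, then grip.

{"op": "jog_arm", "data": {
  "deltas": [
    {"claw": 0.3,"x": 2.5,"y": 0,"z": 0,"turn": 0.1},
    {"claw": 0.3,"x": 3,"y": 0,"z": 0,"turn": 0},
    {"claw": 0.3,"x": 3,"y": 0,"z": 0,"turn": 0},
    {"claw": 0.3,"x": 3,"y": 0,"z": 0,"turn": 0},
    {"claw": 0.3,"x": 2.5,"y": 0,"z": 0,"turn": 0},
    {"claw": 0.3,"x": 2,"y": 0,"z": 0,"turn": 0},
    {"claw": 0.3,"x": 1.2,"y": 0,"z": 0,"turn": 0},
    {"claw": 0.3,"x": 0.6,"y": 0,"z": 0,"turn": 0},
    {"claw": 0.3,"x": 0,"y": 0,"z": 0,"turn": 0},
    {"claw": 0.3,"x": 0,"y": 0,"z": 0,"turn": 0},
    {"claw": -0.4,"x": 0,"y": 0,"z": 0,"turn": 0},
    {"claw": -1,"x": 0,"y": 0,"z": 0,"turn": 0},
    {"claw": -1,"x": 0,"y": 0,"z": 0,"turn": 0},
    {"claw": -1,"x": 0,"y": 0,"z": 0,"turn": 0},
    {"claw": -1,"x": 0,"y": 0,"z": 0,"turn": 0},
    {"claw": -1,"x": 0,"y": 0,"z": 0,"turn": 0},
    {"claw": -1,"x": 0,"y": 0,"z": 0,"turn": 0}
  ],
  "squeeze": 60
}}

```text
time_s: 44.9
ee_pos: [0.5132, 0.2163, 0.1081]
orientation: [-0.379, 0.597, 0.379, 0.597]
wrist_force: [-0.9, -3.5, 3.5]
gripper_width: 0.0129
```

{"op": "jog_arm", "data": {
  "deltas": [
    {"claw": -1,"x": 0.3,"y": 0,"z": 0,"turn": 0},
    {"claw": -1,"x": 0.3,"y": 0,"z": 0,"turn": 0},
    {"claw": -1,"x": 0.15,"y": 0,"z": 0,"turn": 0},
    {"claw": -1,"x": 0,"y": 0,"z": 0,"turn": 0},
    {"claw": -1,"x": 0,"y": 0,"z": 0,"turn": 0}
  ]
}}

```text
time_s: 45.4
ee_pos: [0.5134, 0.2165, 0.1008]
orientation: [-0.379, 0.597, 0.379, 0.597]
wrist_force: [-2.4, -5.2, 11.1]
gripper_width: 0.0127
```

{"op": "jog_arm", "data": {
  "deltas": [
    {"claw": -1,"x": 0.06,"y": 0,"z": 0,"turn": 0},
    {"claw": -1,"x": 0,"y": 0,"z": 0,"turn": 0},
    {"claw": -1,"x": 0,"y": 0,"z": 0,"turn": 0}
  ]
}}

```text
time_s: 45.7
ee_pos: [0.5136, 0.2165, 0.1007]
orientation: [-0.379, 0.597, 0.379, 0.597]
wrist_force: [-4.9, -5.6, 19.1]
gripper_width: 0.013
```

```bash
python3 - <<'E'
from h import *
plan(.5131,.2164,.1,64.9)
snap("wrist","w27")
E
python3 knob.py w27
```

```text
ee [0.5136 0.2165 0.1007] jaw 64.83 F [-4.9 -5.6 19.1] w 0.013 t 45.7
delta cm [ 0.07  0.04 -0.03] turn -0.07
bar z 0.1202 ((512.6957397460938, 216.3109588623047), (36.525360107421875, 39.68693542480469), 23.28571891784668)
disc z 0.0901 ((512.6958618164062, 216.41830444335938), 24.877532958984375) expect [513.45036026 216.49841353]
```

Bottomed. Turn clockwise 69°.

{"op": "jog_arm", "data": {
  "deltas": [
    {"claw": -1,"x": 0,"y": 0,"z": 0,"turn": 3},
    {"claw": -1,"x": 0,"y": 0,"z": 0,"turn": 5},
    {"claw": -1,"x": 0,"y": 0,"z": 0,"turn": 5},
    {"claw": -1,"x": 0,"y": 0,"z": 0,"turn": 5},
    {"claw": -1,"x": 0,"y": 0,"z": 0,"turn": 5},
    {"claw": -1,"x": 0,"y": 0,"z": 0,"turn": 5},
    {"claw": -1,"x": 0,"y": 0,"z": 0,"turn": 5},
    {"claw": -1,"x": 0,"y": 0,"z": 0,"turn": 0}
  ]
}}

```text
time_s: 46.55
ee_pos: [0.5136, 0.2165, 0.1007]
orientation: [-0.193, 0.68, 0.193, 0.68]
wrist_force: [-5.0, -7.2, 20.2]
gripper_width: 0.0128
```

```bash
python3 - <<'E'
from h import *
plan(.5132,.2164,.1005,-4.13)
snap("wrist","w28")
E
python3 knob.py w28
```

```text
ee [0.5136 0.2165 0.1007] jaw 31.65 F [-5.  -7.2 20.2] w 0.0128 t 46.55
delta cm [ 0.02  0.01 -0.04] turn 35.78
bar z 0.1202 ((512.9287109375, 216.718505859375), (39.08839797973633, 37.05472183227539), 79.10381317138672)
disc z 0.0901 ((512.7800903320312, 216.909912109375), 24.790904998779297) expect [513.45036026 216.49841353]
```

View pics/w28.png

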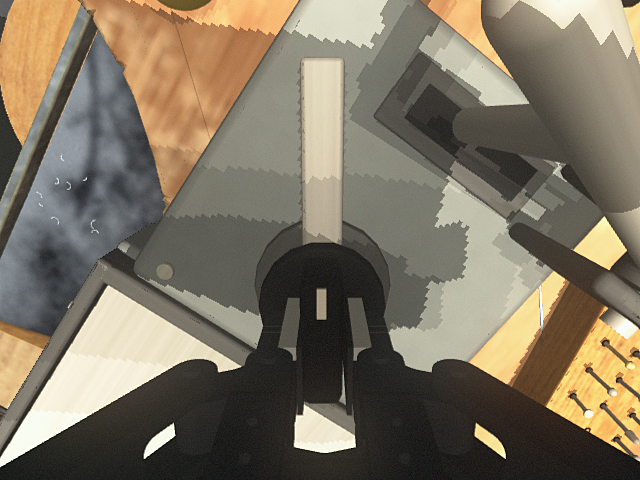

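{"op": "jog_arm", "data": {
  "deltas": [
    {"claw": -1,"x": 0,"y": 0,"z": 0,"turn": 5},
    {"claw": -1,"x": 0,"y": 0,"z": 0,"turn": 5},
    {"claw": -1,"x": 0,"y": 0,"z": 0,"turn": 5},
    {"claw": -1,"x": 0,"y": 0,"z": 0,"turn": 5},
    {"claw": -1,"x": 0,"y": 0,"z": 0,"turn": 5},
    {"claw": -1,"x": 0,"y": 0,"z": 0,"turn": 5},
    {"claw": -1,"x": 0,"y": 0,"z": 0,"turn": 3.5},
    {"claw": -1,"x": 0,"y": 0,"z": 0,"turn": 2.5},
    {"claw": -1,"x": 0,"y": 0,"z": 0,"turn": 0},
    {"claw": -1,"x": 0,"y": 0,"z": 0,"turn": 0}
  ]
}}

```text
time_s: 47.6
ee_pos: [0.5135, 0.2164, 0.1006]
orientation: [0.026, 0.707, -0.026, 0.707]
wrist_force: [-6.2, -6.9, 21.8]
gripper_width: 0.0128
```

```bash
python3 - <<'E'
from h import *
plan(.5132,.2164,.1005,-4.13)
snap("wrist","w29")
E
python3 knob.py w29
```

```text
ee [0.5135 0.2164 0.1006] jaw -4.16 F [-6.2 -6.9 21.8] w 0.0128 t 47.6
delta cm [ 0.01  0.   -0.03] turn -0.03
bar z 0.1202 ((512.994140625, 216.76339721679688), (38.84507369995117, 37.480857849121094), 42.49703598022461)
disc z 0.0901 ((512.8869018554688, 217.2244110107422), 24.871051788330078) expect [513.45036026 216.49841353]
```

View pics/w29.png

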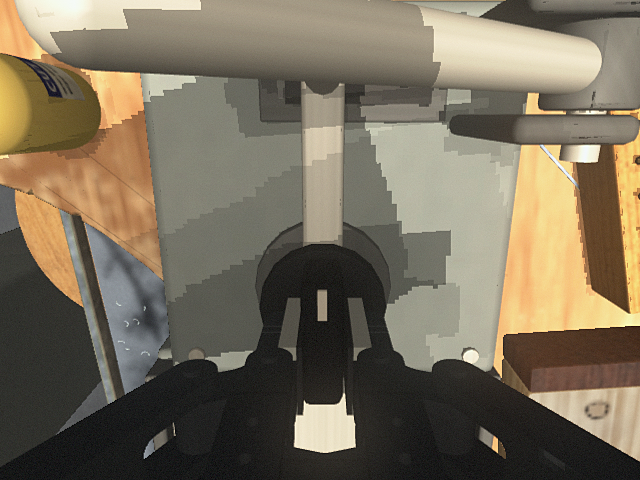

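Back at locked. A touch more, then rise with it, release and retreat.

{"op": "jog_arm", "data": {
  "deltas": [
    {"claw": -1,"x": 0,"y": 0,"z": 0,"turn": 0.5},
    {"claw": -1,"x": 0,"y": 0,"z": 0,"turn": 0},
    {"claw": -1,"x": -0.3,"y": 0,"z": 0,"turn": 0},
    {"claw": -1,"x": -0.3,"y": 0,"z": 0,"turn": 0},
    {"claw": -1,"x": -0.2,"y": 0,"z": 0,"turn": 0},
    {"claw": -1,"x": 0,"y": 0,"z": 0,"turn": 0},
    {"claw": 0.3,"x": 0,"y": 0,"z": 0,"turn": 0},
    {"claw": 0.3,"x": 0,"y": 0,"z": 0,"turn": 0},
    {"claw": 0.3,"x": 0,"y": 0,"z": 0,"turn": 0},
    {"claw": 0.3,"x": 0,"y": 0,"z": 0,"turn": 0},
    {"claw": 0.3,"x": -1,"y": 0,"z": 0,"turn": 0},
    {"claw": 0.3,"x": -2.5,"y": 0,"z": 0,"turn": 0},
    {"claw": 0.3,"x": -4,"y": 0,"z": 0,"turn": 0},
    {"claw": 0.3,"x": -4,"y": 0,"z": 0,"turn": 0},
    {"claw": 0.3,"x": -4,"y": 0,"z": 0,"turn": 0},
    {"claw": 0.3,"x": -2,"y": 0,"z": 0,"turn": 0},
    {"claw": 0.3,"x": 0,"y": 0,"z": 0,"turn": 0},
    {"claw": 0.3,"x": 0,"y": 0,"z": 0,"turn": 0}
  ]
}}

```text
time_s: 49.45
ee_pos: [0.5132, 0.2166, 0.2835]
orientation: [0.029, 0.706, -0.028, 0.707]
wrist_force: [-0.9, 0.9, 0.0]
gripper_width: 0.0552
```

```bash
python3 - <<'E'
from h import *
plan(.5132,.2164,.1005,-4.13)
snap("wrist","w30"); snap("side","s4"); v=load("s4")
cv2.imwrite("pics/s4c.png",cv2.resize(v['im'][180:400,220:440,::-1],(600,600),interpolation=cv2.INTER_CUBIC))
E
python3 knob.py w30; python3 lev.py w30
```

```text
ee [0.5132 0.2166 0.2835] jaw -4.65 F [-0.9  0.9  0. ] w 0.0552 t 49.45
delta cm [ 1.83e+01 -3.00e-02 -1.00e-02] turn -0.52
bar z 0.128 ((513.0506591796875, 216.13104248046875), (44.22947692871094, 13.736074447631836), 85.44371032714844)
disc z 0.0982 ((513.0469970703125, 216.1317901611328), 24.964397430419922) expect [513.45036026 216.49841353]
lever n 3100 y [0.2448 0.2807] x [-0.0375 -0.0184] top z 0.1967 x at top -0.0281
```

View pics/w30.png

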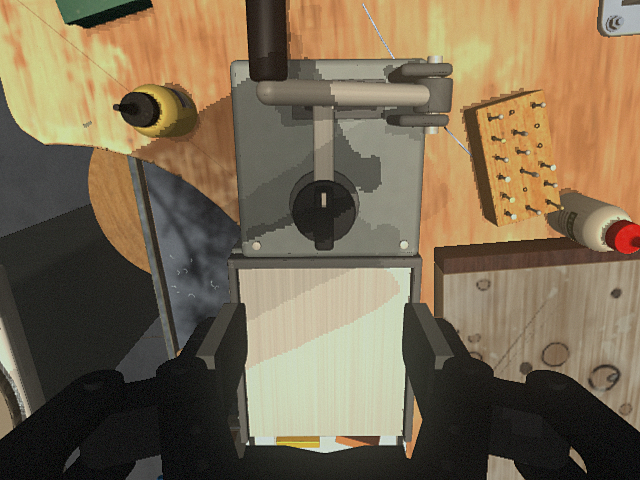

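View pics/s4c.png

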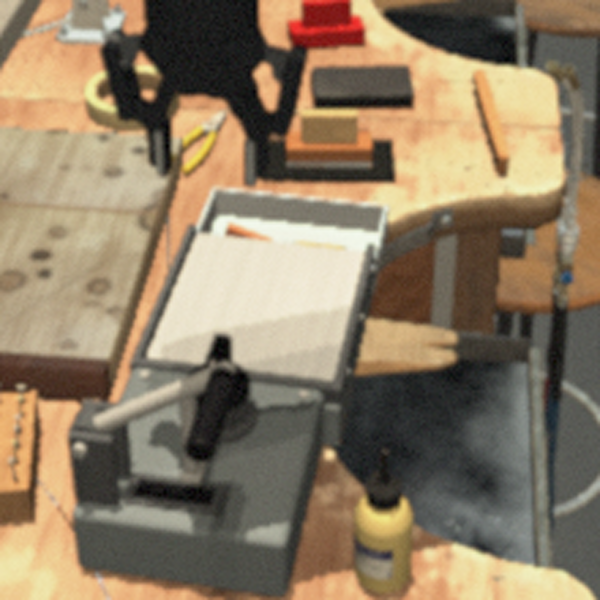

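{"op": "jog_arm", "data": {
  "deltas": [
    {"claw": 0.5,"x": 0,"y": 0,"z": 0,"turn": -8.3},
    {"claw": 0.5,"x": 0,"y": 0,"z": 0,"turn": -8.3},
    {"claw": 0.5,"x": 0,"y": 0,"z": 0,"turn": -8.3},
    {"claw": 0.5,"x": 0,"y": 0,"z": 0,"turn": -8.3},
    {"claw": 0.5,"x": 0,"y": 0,"z": 0,"turn": -8.3},
    {"claw": 0.5,"x": 0,"y": 0,"z": 0,"turn": -8.3},
    {"claw": 0.5,"x": 0,"y": 0,"z": 0,"turn": -8.3},
    {"claw": 0.5,"x": 0,"y": 0,"z": 0,"turn": -8.3},
    {"claw": 0.5,"x": 0,"y": 0,"z": 0,"turn": -8.3},
    {"claw": 0.5,"x": 0,"y": 0,"z": 0,"turn": -8.3},
    {"claw": 0.5,"x": 0,"y": 0,"z": 0,"turn": -8.3},
    {"claw": 0.5,"x": 0,"y": 0,"z": 0,"turn": -8.3},
    {"claw": 0.5,"x": 0,"y": 0,"z": 0,"turn": 0}
  ]
}}

```text
time_s: 50.85
ee_pos: [0.5129, 0.2162, 0.2819]
orientation: [-0.522, 0.478, 0.522, 0.477]
wrist_force: [1.1, -0.1, -0.2]
gripper_width: 0.0641
```

{"op": "jog_arm", "data": {
  "deltas": [
    {"claw": 0.5,"x": 0,"y": 0.7,"z": -2,"turn": 0},
    {"claw": 0.5,"x": 0,"y": 0.7,"z": -3.5,"turn": 0},
    {"claw": 0.5,"x": 0,"y": 0.7,"z": -3.5,"turn": 0},
    {"claw": 0.5,"x": 0,"y": 0.7,"z": -3.5,"turn": 0},
    {"claw": 0.5,"x": 0,"y": 0.7,"z": -3.5,"turn": 0},
    {"claw": 0.5,"x": 0,"y": 0.7,"z": -3.5,"turn": 0},
    {"claw": 0.5,"x": 0,"y": 0.7,"z": -3.5,"turn": 0},
    {"claw": 0.5,"x": 0,"y": 0.7,"z": -3.5,"turn": 0},
    {"claw": 0.5,"x": 0,"y": 0.7,"z": -3.5,"turn": 0},
    {"claw": 0.5,"x": 0,"y": 0.7,"z": -3.5,"turn": 0},
    {"claw": 0.5,"x": 0,"y": 0.7,"z": -3.5,"turn": 0},
    {"claw": 0.5,"x": 0,"y": 0.7,"z": -3.5,"turn": 0},
    {"claw": 0.5,"x": 0,"y": 0.5,"z": -3,"turn": 0},
    {"claw": 0.5,"x": 0,"y": 0,"z": -2,"turn": 0},
    {"claw": 0.5,"x": 0,"y": 0,"z": 0,"turn": 0},
    {"claw": 0.5,"x": 0,"y": 0,"z": 0,"turn": 0},
    {"claw": 0.5,"x": 0,"y": 0,"z": 0,"turn": 0}
  ]
}}

```text
time_s: 52.55
ee_pos: [0.4636, -0.2437, 0.2827]
orientation: [-0.521, 0.478, 0.521, 0.478]
wrist_force: [0.3, 0.4, -0.7]
gripper_width: 0.0641
```

```bash
python3 - <<'E'
from h import *
plan(.4690,-.2489,.28,95.4)
snap("wrist","w31")
E
python3 scr.py w31
```

```text
ee [ 0.4636 -0.2437  0.2827] jaw 94.89 F [ 0.3  0.4 -0.7] w 0.0641 t 52.55
delta cm [ 0.27 -0.49 -0.57] turn -0.51
base [ 298  152   40   95 2495] [ 0.4648 -0.2487  0.0282] ctr [ 469.4 -248.8] size [89.7 35.8] long axis deg 5.41
fin [ 309  173   18   69 1087] [ 0.4682 -0.2487  0.0619] ctr [ 469.4 -248.7] size [60.2 14. ] long axis deg 5.95
mat(visible) [ 275  123   85  140 6742] [ 0.4564 -0.2499  0.0043] ctr [ 469.2 -248.9] size [138.5  79.8] long axis deg 5.59
mat ((469.2480773925781, -248.9104461669922), (138.6695098876953, 79.55249786376953), 5.530068397521973)
```

View pics/w31.png

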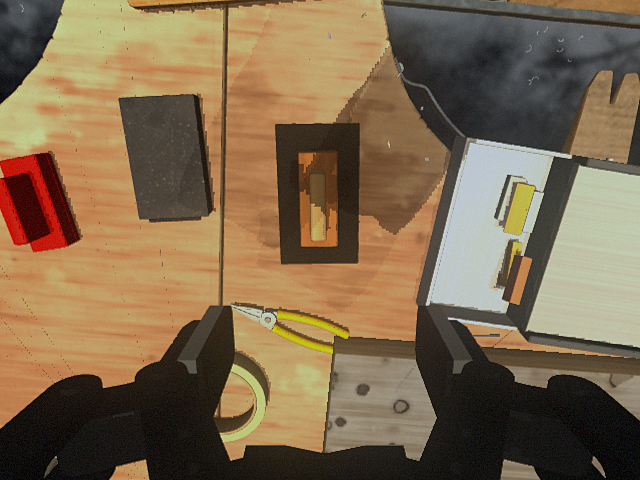

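```bash
python3 -c "
from plant import ctrl
print(ctrl.hand_in())"
```

```text
the job is handed in; nothing more can be done
None
```

The whole job is done and handed in at about 53 s, with no sign of trouble in the last checks.

- **Sweep:** I swept the five offcuts that were present into the catch tray in two lanes with the scraper. The wrist and side pictures show the bed clear. All five were identified in the tray after the sweep, and the last view shows them still there.
- **Scraper:** It is upright on its mat, within about 0.2 mm of the mat's centre and within about 0.5° of square. I measured this again just before handing in, and no knock had moved it.
- **Selector to released:** I pressed the knob to the bottom, turned it about 69° anticlockwise and let it pop up. The grip bar top measured 128 mm, its full up height.
- **Lever:** I gave it two strokes, each down to the stop, where the force on the fingertips rose to about 21 N. After each stroke the grip was back at its rest height, with its top at 196.5 mm.
- **Selector to locked:** I pressed the knob, turned it back and let it pop up again. The bar top measured 128 mm and the bar lay within about 0.5° of the press's y direction.
- **Oil bottle:** It is still standing.

None of my checks failed or disagreed. The first wrist picture was taken while the arm was still settling, so I measured the press again at rest and used that instead.

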